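Load the bottle shaker and start it from the guarded switch

ROBOT

A 6-joint arm with a two-finger parallel gripper is mounted at the origin on the work surface. World frame = base frame: x ahead of the robot, y to its left, z up, the work surface at z = 0. Lengths are in mm, angles in degrees, forces in N, time in s.
With the tool pointing down it reaches from about 300 to 850 mm from the base axis. Payload 4.2 kg.
Tool frame: the origin (TCP) lies midway between the tips of the shut fingers; the grasp point (between the pads) lies 19 mm behind it (env.hold_point_z is the z of the grasp point in the tool frame, in mm); z points along the fingers, y is the direction in which the jaws open and shut (so a half turn about z gives the same grasp; the last joint's range is limited). The gripper opens to 91 mm and grips with 3 to 60 N. Pads are 32 mm wide; open, the fingers measure 118 mm over their backs; the gripper's body (76 mm by 178 mm) begins 60 mm behind the grasp point.
Start: joints at [62.911, 18.312, 89.639, -0, 72.044, -1.146], TCP at [251.559, 517.07, 213.976] pointing down, gripper open.
Joint ranges: [-177.97, 177.97], [-48.28, 115.42], [12.27, 149.76], [-77.06, 257.06], [2.81, 150.46], [-146.56, 146.56]. Speed limits (degrees/s): [147.25, 147.25, 180, 180, 180, 180].

INTERFACE

Orientations are given as [roll, pitch, yaw] about the fixed x, y, z axes, in that order (R = Rz(yaw) Ry(pitch) Rx(roll)).
In Python, from workcell import env, grab_frame, camera_params, spotter gives the robot as it stands. The module is installed in compiled form; this text tells all that it offers.
- The arm moves only by the shell command python3 -m jog 'ROWS' [FORCE]. ROWS is text: rows parted by semicolons, each of 7 numbers parted by spaces: the turn, a rotation vector about the world's x, y, z in units of 5 degrees (1.0 is 5 degrees), then the shift along the world's x, y, z in units of 25 mm (1.0 is 25 mm), then the opening, from 0 (shut) to 1 (fully open). A call has 1 to 5 rows; each row is the pose to reach, as a shift and turn from the pose commanded when the call began; what a row does not reach only later rows make up. A row lasts 1/8 s, in which the tool goes at most 62.5 mm and 10.7 degrees, less where a joint would pass 70% of its speed; a pose out of reach is approached as far as the arm can. A call with a gripper value outside its range is refused whole. The fingers move at their own pace and stop on an object; FORCE is the grip in N (left out, the last holds). Time passes only in rows, so rows that repeat a pose let the fingers close. It gives the time, the measured TCP pose, the force and the opening at its end, in the units of the state.
- env.state(): the state, without advancing time (a new reading comes with each control period).
- grab_frame(name): name is "scene" or "top"; returns the picture (384x512x3 uint8, red, green, blue); there is no depth.
- camera_params(name): a dict with "K" (3x3 intrinsics, pixels), "rvec" (rotation vector, rad) and "tvec" (3), from world to camera coordinates, as OpenCV has them. Camera axes: x right, y down, z forward; pixel columns grow to the right and rows downward; lengths in mm; the calibration is good to about 2 mm. A picture is of the moment at which its call begins. camera_params takes no time and is no camera call.
- env.job_done(): hands the job in, once; it reports no verdict.
Trained networks look in the newest picture that a camera, given by its name, has taken for a name from the list of things; names that differ only in an ending like _2 or _b are one class to them, and where a whole thing is asked for, a point or a joint stands for the part that bears it (a point fixed in the world has none). Each returns a list of dicts, best first, with "conf" (0 to 1); they miss things now and then, are a little off and sometimes report something else, mostly with a low value. They report only what shows in the picture. A call takes as long as a camera call. They do not tell look-alikes from the thing itself.
- spotter.look_for(query, camera): "box" ([left, top, width, height] in pixels, round what is visible of it).
- spotter.trace(query, camera): "region" (384x512 bool, what is visible of it) and "box" ([left, top, width, height] in pixels, round what is visible of it).
The state is a dict: "time_s": time; "qpos": joint angles; "qvel": joint speeds; "effort": joint torques, N m; "ee_pos": TCP position; "ee_rot": TCP orientation; "force": force on the tool from outside, world axes, zero at the start; "torque": the same for the moment, N m; "gripper_width": finger opening in mm.
Only numpy, scipy, OpenCV 4.12 (cv2) and the standard library are available. Lean on these libraries where they do the work, as an engineer would, in place of code of your own. Each camera call takes 0.05 s, during which the arm holds its last target. There are 200 camera calls.

TASK

Stand every toppled lacquer bottle upright on the black rubber deck of the shaker, each with its whole base on the deck. Once all are standing there, flip the red guard on the grey console up until it stays open by itself, press the green start button under it all the way down, and then close the guard again. At the end the bottles must still be standing on the deck; do not disturb the mug, the tape roll or the orange screw box.

Things in the scene. Friction and masses are not known exactly. Their poses are not given: they have to be found in the camera images.
- bottle_amber: Amber square lacquer bottle with black round cap, 54 x 54 mm, 86 mm tall: squat square body 62 mm high, above it a short neck and a 38 mm wide, 20 mm high cap; about 0.2 kg. Origin: centre of its underside; its z axis runs from the underside to the cap (up when it stands). It starts lying on one flat side, cap roughly towards the robot, on the bench. May be absent (None).
- bottle_green: Green square lacquer bottle with black round cap, 54 x 54 mm, 86 mm tall: squat square body 62 mm high, above it a short neck and a 38 mm wide, 20 mm high cap; about 0.2 kg. Origin: centre of its underside; its z axis runs from the underside to the cap (up when it stands). It starts lying on one flat side, cap roughly towards the robot, on the bench. May be absent (None).
- bottle_white: White square lacquer bottle with black round cap, 54 x 54 mm, 86 mm tall: squat square body 62 mm high, above it a short neck and a 38 mm wide, 20 mm high cap; about 0.2 kg. Origin: centre of its underside; its z axis runs from the underside to the cap (up when it stands). It starts lying on one flat side, cap roughly towards the robot, on the shaker's deck. May be absent (None).
- bottle_blue: Blue square lacquer bottle with black round cap, 54 x 54 mm, 86 mm tall: squat square body 62 mm high, above it a short neck and a 38 mm wide, 20 mm high cap; about 0.2 kg. Origin: centre of its underside; its z axis runs from the underside to the cap (up when it stands). It starts lying on one flat side, cap roughly towards the robot, on the shaker's deck. May be absent (None).
- deck (a point): Centre of the top of the shaker's black rubber deck: flat, without rim, 240 mm along its x (roughly away from the robot), 300 mm along its y, top 55 mm above the bench, z up. The shaker is fixed and does not move when started.
- console: Grey start console, fixed, 110 mm (x) by 100 mm (y) by 58 mm tall, origin at the centre of its underside; its x axis points away from the robot, towards the hinge side.
- guard_hinge (a point): Middle of the guard's hinge line, at the console's far edge 61 mm above the bench; its axes are the console's, the hinge line is the console's y axis.
- guard_handle (a point): Point to grip on the guard's black bar handle, a 12 mm thick round bar that sticks 44 mm out of the guard's front wall, along the console's x. With the guard shut this point lies 108 mm in front of (towards -x of) and 24 mm above the hinge point, 28 mm out from the front wall, and the bar lies level; it turns with the guard.
- guard (a joint): Red guard hood, 80 mm long, 70 mm wide, 32 mm high, hinged at its far lower edge: 0 rad shut, 1.9 rad fully open (leaning back beyond upright). It is light (0.09 kg) and lightly damped: let go below about 1.05 rad it falls shut, let go beyond about 1.3 rad it falls fully open and stays there by its weight.
- start_top (a point): Centre of the top of the green start button (28 mm across, in a 44 mm black collar), under the guard, 78 mm above the bench when not pressed.
- start (a joint): Green start button: 0 m out, 0.006 m fully pressed (takes 5 N, springs back).
- mug: White mug, 80 mm wide, 90 mm tall, a bystander; origin at the centre of its underside.
- tape: Yellow tape roll lying flat, 100 mm wide, 24 mm tall, a bystander; origin at the centre of its underside.
- screwbox: Orange open screw box, 110 x 80 x 35 mm, a bystander; origin at the centre of its underside.
Things that resemble listed ones, but are neither listed nor needed, are in the scene too. What is shaped like the bottle_white but purple is not meant.

How it is judged:
By the outcome, as a careful person would: the job done as asked, in the order asked, and still so for the second after the job is handed in, with the robot touching nothing.
Of bottle_amber, bottle_green, bottle_white, bottle_blue only 3 to 4 are there at a start; the rules pass over those that are not, and their reading is None.
At some moment in a run one of bottle_amber, bottle_green, bottle_white, bottle_blue may be knocked a few centimetres aside while the robot is not near it.
Once in a run the grip may slacken for a moment while it holds something.
It also fails if it takes over 210 s, if anything falls off the work surface, if the arm or the gripper's body presses on something with over 40 N, if the wrist force passes 120 N, or if a joint passes its speed limit or range.

## Working session

There is one attempt and no reset: what is moved stays moved. The work goes in short steps, Python scripts to look and compute and a shell command to move; the robot and the scene stay as the last step left them, time stands still between calls to the robot, and variables do not carry over. Pictures are saved under pics/ and viewed, about 12 in all and at most 16, crops included, and the job is handed in when it is done.

```bash
mkdir -p pics; ls; python3 - <<'E'
from workcell import env, grab_frame, camera_params
import cv2,numpy as np
for c in("scene","top"):
    f=grab_frame(c); cv2.imwrite(f"pics/a_{c}.png",cv2.resize(f[...,::-1],(768,576),interpolation=cv2.INTER_CUBIC))
    p=camera_params(c);R=cv2.Rodrigues(np.array(p["rvec"]))[0];print(c,p["K"],(-R.T@np.array(p["tvec"])).ravel(),R[2])
print(env.state(),env.hold_point_z)
E
```

```text
pics
scene [[422.056303     0.         264.55362463]
 [  0.         422.056303   190.72325568]
 [  0.           0.           1.        ]] [1199.50619609 -115.73689992 1014.59347657] [-0.5867835   0.07077519 -0.8066449 ]
top [[406.90375268   0.         263.94609239]
 [  0.         406.90375268 185.67204238]
 [  0.           0.           1.        ]] [ 355.56779135  -29.50797667 1209.91082067] [ 0.15779963  0.01103532 -0.98740949]
{'time_s': 0.1, 'qpos': array([ 6.29117780e+01,  1.83480954e+01,  8.96999367e+01, -3.09528403e-04,
        7.20438967e+01, -1.14544586e+00]), 'qvel': array([-0.07481626, -0.04226723, -0.17567719, -0.04676809,  0.01363243,
       -0.02493419]), 'effort': array([-1.24905288e-03, -4.13333988e+01, -2.32510310e+01,  7.28089339e-02,
        4.22378769e-02, -5.63575009e-05]), 'ee_pos': array([251.33602247, 516.65357087, 213.1996516 ]), 'ee_rot': array([-1.79908084e+02, -1.54345968e-03,  1.54057318e+02]), 'force': array([0.67852548, 0.04581421, 0.04413784]), 'torque': array([ 0.00231921,  0.05006969, -0.016964  ]), 'gripper_width': 91.43258071327992} -18.8
```

View pics/a_scene.png

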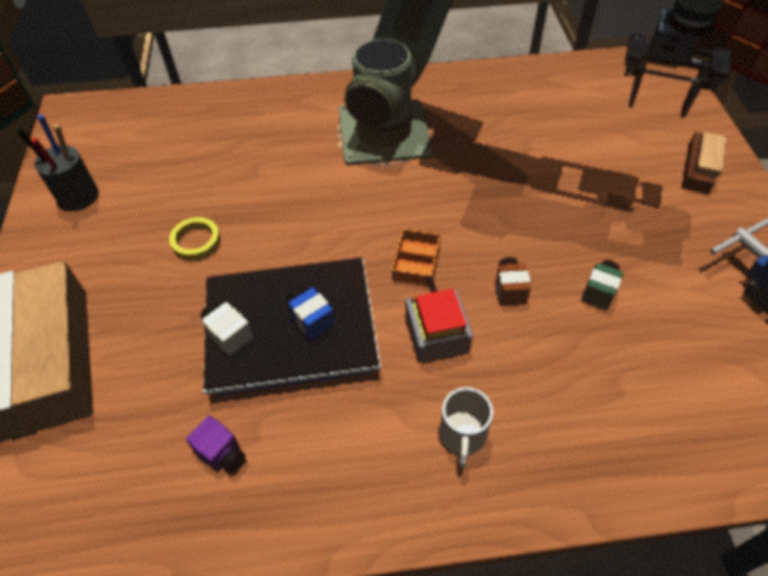

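View pics/a_top.png

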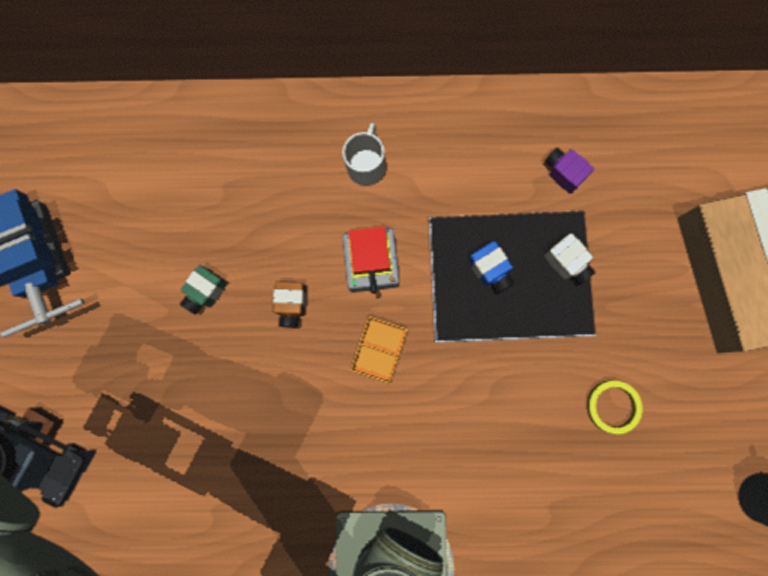

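```bash
cat > h.py <<'E'
from workcell import env, grab_frame, camera_params, spotter
import cv2, numpy as np
from scipy.optimize import minimize
from scipy.spatial.transform import Rotation as Ro
P={c:camera_params(c) for c in("scene","top")}
def proj(X,c):
    p=P[c];return cv2.projectPoints(np.asarray(X,float).reshape(-1,1,3),np.array(p["rvec"]),np.array(p["tvec"]),np.array(p["K"]),None)[0].reshape(-1,2)
def hull(X,c,S=4):
    m=np.zeros((384*S,512*S),np.uint8);cv2.fillConvexPoly(m,cv2.convexHull(np.round((proj(X,c)+.5)*S).astype(np.int32)),1)
    return m
def box(lx,ly,z0,z1): return np.array([[x,y,z] for x in(-lx/2,lx/2) for y in(-ly/2,ly/2) for z in(z0,z1)])
a=np.linspace(0,2*np.pi,24,endpoint=False)
cap=np.array([[19*np.cos(t),19*np.sin(t),z] for t in a for z in(66,86)])
BODY=[box(54,54,0,62)]; BOT=BODY+[cap]
def rot(yaw,lying):
    if lying: # z axis -> horizontal heading yaw
        return Ro.from_euler('z',yaw,degrees=True)*Ro.from_euler('y',90,degrees=True)
    return Ro.from_euler('z',yaw,degrees=True)
def regions(name,cams=("scene","top"),near=None,conf=.3,grab=True):
    out={}
    for c in cams:
        if grab: grab_frame(c)
        r=[d for d in spotter.trace(name,c) if d["conf"]>conf]
        out[c]=r
    return out
def fit(parts,regs,x0,lying,free=(1,1,1,1),spread=(15,15,10,6)):
    """x0=[x,y,z,yaw]; regs {cam:mask}; maximise mean IoU. For lying bottle, z is axis height"""
    S=4;M={c:cv2.resize(m.astype(np.uint8),None,fx=S,fy=S,interpolation=cv2.INTER_NEAREST) for c,m in regs.items()}
    x0=np.array(x0,float);f=np.array(free,bool)
    def cost(v):
        x=x0.copy();x[f]=v;R=rot(x[3],lying);s=0
        for c,m in M.items():
            h=np.zeros_like(m)
            for p in parts:h|=hull(R.apply(p)+x[:3],c)
            s-=(h&m).sum()/max(1,(h|m).sum())
        return s/len(M)
    best=None
    for sg in(1,-1):
        v0=(x0[f] if best is None else best.x);n=len(v0)
        sim=np.vstack([v0]+[v0+sg*np.eye(n)[i]*np.array(spread)[f][i] for i in range(n)])
        r=minimize(cost,v0,method="Nelder-Mead",options=dict(initial_simplex=sim,xatol=.2,fatol=1e-4,maxiter=150))
        if best is None or r.fun<best.fun:best=r
    x=x0.copy();x[f]=best.x;return x,-best.fun
def ray(uv,c,z):
    p=P[c];R=cv2.Rodrigues(np.array(p["rvec"]))[0];C=-R.T@np.array(p["tvec"]).ravel()
    d=R.T@np.linalg.solve(np.array(p["K"]),[uv[0],uv[1],1]);return C+d*(z-C[2])/d[2]
E
python3 - <<'E'
from h import *
import pickle
fr={c:grab_frame(c) for c in P};out={}
for n in["bottle_amber","bottle_green","bottle_white","bottle_blue","console","guard","mug","tape","screwbox","deck"]:
    out[n]=regions(n,grab=False)
    for c in P:print(n,c,[(round(d["conf"],2),[int(v) for v in d["box"]],int(d["region"].sum())) for d in out[n][c]][:4])
pickle.dump((fr,out),open("r0.pkl","wb"))
E
```

```text
bottle_amber scene [(0.59, [330, 169, 25, 33], 639)]
bottle_amber top [(0.65, [183, 185, 23, 34], 574)]
bottle_green scene [(0.83, [388, 173, 27, 29], 621)]
bottle_green top [(0.64, [118, 174, 27, 35], 624), (0.48, [227, 149, 34, 43], 744)]
bottle_white scene [(0.87, [135, 203, 31, 33], 717), (0.64, [122, 277, 38, 33], 905)]
bottle_white top [(0.89, [362, 99, 32, 29], 606), (0.73, [366, 153, 30, 34], 614), (0.67, [227, 148, 40, 46], 1402)]
bottle_blue scene [(0.94, [192, 191, 32, 32], 743), (0.54, [271, 185, 43, 54], 1705)]
bottle_blue top [(0.63, [312, 161, 28, 33], 636)]
console scene [(0.69, [273, 185, 40, 54], 1698), (0.37, [114, 146, 33, 28], 509)]
console top [(0.84, [228, 152, 35, 42], 1381)]
guard scene [(0.66, [276, 181, 35, 44], 813)]
guard top [(0.78, [231, 151, 26, 41], 730), (0.54, [229, 149, 37, 44], 1390)]
mug scene [(0.71, [293, 258, 33, 52], 1223)]
mug top [(0.78, [230, 79, 26, 43], 842)]
tape scene [(0.6, [111, 144, 34, 29], 553)]
tape top [(0.46, [365, 157, 32, 29], 692)]
screwbox scene [(0.57, [261, 154, 33, 37], 963), (0.36, [291, 259, 35, 52], 1341), (0.32, [191, 191, 32, 34], 755)]
screwbox top [(0.65, [232, 210, 37, 45], 1051)]
deck scene [(0.55, [138, 172, 114, 90], 7185)]
deck top [(0.71, [284, 140, 111, 89], 7315)]
```

```bash
cat >> h.py <<'E'
CONS=[box(110,100,0,58), box(80,70,61,93)+[15,0,0], box(44,12,79,91)+[-47,0,0]]
SEED={}
def reg_near(rs,uv,tol=14):
    """region whose centroid is nearest the given pixel"""
    b=None
    for d in rs:
        q=np.array(np.nonzero(d["region"])).mean(1)[::-1];e=np.hypot(*(q-uv))
        if e<tol and(b is None or e<b[0]):b=(e,d)
    return None if b is None else b[1]["region"]
E
python3 - <<'E'
from h import *
import pickle
fr,out=pickle.load(open("r0.pkl","rb"))
im={c:cv2.resize(fr[c][...,::-1],None,fx=3,fy=3,interpolation=cv2.INTER_CUBIC) for c in P}
def draw(parts,x,ly):
    for c in P:
        for p in parts: cv2.polylines(im[c],[cv2.convexHull(np.round((proj(rot(x[3],ly).apply(p)+x[:3],c)+.5)*3-.5).astype(np.int32))],True,(255,0,255),1)
for n,uvs,uvt,h in[("amber",(342,186),(194,202),180),("green",(401,188),(132,191),-150),("white",(151,218),(381,170),-140),("blue",(207,207),(327,178),-160)]:
    rg={c:reg_near(out["bottle_"+n][c],u) for c,u in(("scene",uvs),("top",uvt))}
    b={c:fit(BOT,{c:rg[c]},[0,0,0,0],True)if 0 else None for c in ()}
    z=27 if n in("amber","green") else 82
    xy=ray(uvt,"top",z)[:2]
    best=None
    for dh in(-30,0,30):
        yaw=h+dh;x0=xy-35*np.array([np.cos(np.radians(yaw)),np.sin(np.radians(yaw))])
        r=fit(BOT,rg,[*x0,z,yaw],True)
        if best is None or r[1]>best[1]:best=r
    print(n,np.round(best[0],1),round(best[1],3),"z fixed",[np.round(v,2) for v in fit(BOT,rg,[*best[0][:2],z,best[0][3]],True,(1,1,0,1))]);draw(BOT,best[0],True)
rg={c:reg_near(out["console"][c],u,25) for c,u in(("scene",(293,212)),("top",(247,172)))}
x0=ray((247,172),"top",40);r=fit(CONS,rg,[x0[0],x0[1],0,0],False);print("console",r);draw(CONS,r[0],False)
rg={}
for c in P:
    m=np.zeros((384,512),np.uint8);q=np.array(np.nonzero(out["deck"][c][0]["region"])[::-1]).T.astype(np.int32)
    cv2.fillConvexPoly(m,cv2.convexHull(q),1);rg[c]=m
x0=ray((341,184),"top",55)
D=[box(240,300,-3,0)]
r=fit(D,rg,[x0[0],x0[1],55,0],False);print("deck",r)
r=fit(D,rg,[x0[0],x0[1],55,0],False,(1,1,0,1));print("deck z",r);draw(D,r[0],False)
for n,s in(("screwbox",box(110,80,0,35)),("tape",cap*[50/19,50/19,0]+[0,0,12]),("mug",cap*[40/19,40/19,0]+[0,0,45])):
  print(n,ray(np.array(np.nonzero(out[n]["top"][0]["region"])).mean(1)[::-1],"top",{"screwbox":20,"tape":12,"mug":55}[n]))
cv2.imwrite("pics/b_top.png",im["top"][350:900,340:1220]);cv2.imwrite("pics/b_scene.png",im["scene"][420:820,330:1280])
cv2.imwrite("pics/b.png",cv2.resize(np.vstack([im["top"][400:760,340:1220],im["scene"][420:760,400:1280]]),(752,598)))
E
```

```text
amber [538.3 189.1  32.6 175.3] 0.926 z fixed [array([537.64, 190.76,  27.  , 176.02]), np.float64(0.91)]
green [ 561.2  341.8   34.5 -215.3] 0.925 z fixed [array([ 559.12,  343.29,   27.  , -217.18]), np.float64(0.9)]
white [ 599.  -317.1   86.1 -140.7] 0.863 z fixed [array([ 598.57, -318.37,   82.  , -142.3 ]), np.float64(0.86)]
blue [ 588.2 -175.2   85.9 -149. ] 0.921 z fixed [array([ 587.75, -175.47,   82.  , -148.87]), np.float64(0.91)]
console (array([579.26464523,  33.80900721,  -0.64163051,   5.6763901 ]), np.float64(0.9216839098477853))
deck (array([ 546.10811602, -234.75015967,   55.18560995,    1.30823324]), np.float64(0.949636514347818))
deck z (array([ 546.23003129, -235.08825706,   55.        ,    1.15230888]), np.float64(0.9495455329344165))
screwbox [407.23228786  21.51045789  20.        ]
tape [ 582.32778432 -362.37834527   12.        ]
mug [784.3234769   44.91310055  55.        ]
```

View pics/b.png

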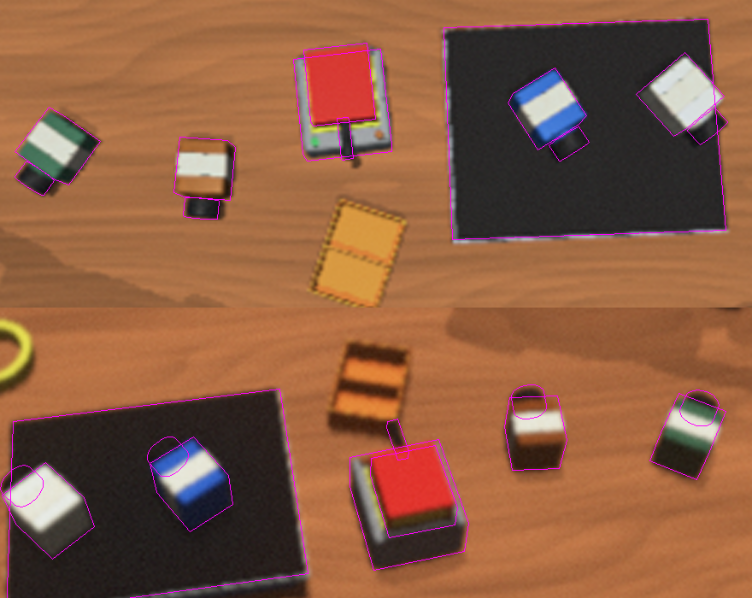

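```bash
cat >> h.py <<'E'
def tool(heading,elev,jaw):
    """tool z: horizontal heading, elev deg below horizontal (90=down, >90 leans past); jaw: approx heading wanted of tool y"""
    h,e=np.radians(heading),np.radians(elev)
    z=np.array([np.cos(h)*np.cos(e),np.sin(h)*np.cos(e),-np.sin(e)])
    y=np.array([-np.sin(h),np.cos(h),0]);j=np.radians(jaw)
    if y@[np.cos(j),np.sin(j),0]<0:y=-y
    return Ro.from_matrix(np.array([np.cross(y,z),y,z]).T)
def go(name,grasp,R,back=0,p=None,Rc=None):
    """prints turn/shift (jog units) from pose (default measured) to the grasp-point target, retreated by back along tool z"""
    s=env.state();Rc=Rc or Ro.from_euler('xyz',s["ee_rot"],degrees=True);p=s["ee_pos"] if p is None else p
    t=np.array(grasp,float)+R.apply([0,0,19-back])
    rv=(R*Rc.inv()).as_rotvec(degrees=True)/5
    print(name,np.round(rv,1),np.round((t-p)/25,2),"tcp",np.round(t,0));return t,R
E
python3 - <<'E'
from h import *
s=env.state()
b=np.array([598.6,-318.4]);h=-142;u=np.array([np.cos(np.radians(h)),np.sin(np.radians(h))])
g=np.r_[b+33*u,86]
t,R=go("white pre",g,tool(38,45,-52),90)
t2,_=go("white in",g,R,0,t,R)
E
```

```text
white pre [ 10.6   1.1 -21.8] [ 11.26 -35.47  -3.11] tcp [ 533. -370.  136.]
white in [0. 0. 0.] [ 2.01  1.57 -2.55] tcp [ 583. -330.   73.]
```

```bash

python3 -m jog '0 0 0 0 0 1.5 1;3.5 0.4 -7.2 3.8 -11.8 1.5 1;3.5 0.4 -7.2 3.8 -11.8 1.5 1;3.5 0.4 -7.2 3.8 -11.8 1.5 1;3.5 0.4 -7.2 3.8 -11.8 1.5 1' 25
python3 -m jog '3.5 0.4 -7.2 3.8 -11.8 0 1;3.5 0.4 -7.2 3.8 -11.8 0 1;3.5 0.4 -7.2 3.8 -11.8 0 1;3.5 0.4 -7.2 3.8 -11.8 0 1;3.5 0.4 -7.2 3.8 -11.8 0 1'
python3 -m jog '3.5 0.4 -7.2 3.8 -11.8 0 1;3.5 0.4 -7.2 3.8 -11.8 0 1;3.5 0.4 -7.2 3.8 -11.8 0 1;3.5 0.4 -7.2 3.8 -11.8 0 1;3.5 0.4 -7.2 3.8 -11.8 0 1'
python3 - <<'E'
from h import *
s=env.state();print(s["qpos"],s["ee_pos"])
b=np.array([598.6,-318.4]);h=-142;u=np.array([np.cos(np.radians(h)),np.sin(np.radians(h))])
g=np.r_[b+33*u,86]
t,R=go("white pre",g,tool(38,45,-52),90)
E
```

```text
time_s: 1.82
ee_pos: [328.2, 277.2, 251.8]
ee_rot: [168.6, -13.4, 118.9]
force: [1.5, -0.4, -0.4]
gripper_width: 91.2
time_s: 2.45
ee_pos: [421.4, -15.1, 251.6]
ee_rot: [167.2, -30.6, 83.2]
force: [0.8, 2.1, 0.1]
gripper_width: 91.2
time_s: 3.08
ee_pos: [516.7, -309.8, 251.1]
ee_rot: [180.0, -44.8, 39.1]
force: [0.6, 0.6, -0.0]
gripper_width: 91.3
[-55.1901746   20.14040904  96.0498483   46.80728925  74.55637156
 -21.85977321] [ 516.6849838  -309.78931643  251.09120483]
white pre [ 0.  -0.  -0.2] [ 0.65 -2.39 -4.6 ] tcp [ 533. -370.  136.]
```

```bash

python3 -m jog '0 0 -0.2 0.65 -2.39 -4.6 1;0 0 -0.2 0.65 -2.39 -4.6 1;0 0 -0.2 0.65 -2.39 -4.6 1;0 0 -0.2 0.65 -2.39 -4.6 1'
python3 - <<'E'
from h import *
b=np.array([598.6,-318.4]);h=-142;u=np.array([np.cos(np.radians(h)),np.sin(np.radians(h))])
g=np.r_[b+33*u,86]
go("in",g,tool(38,45,-52),0)
cv2.imwrite("pics/c.png",np.vstack([cv2.resize(grab_frame(c)[130:290,90:330,::-1] if c=="scene" else grab_frame(c)[120:250,250:445,::-1],(600,298),interpolation=cv2.INTER_CUBIC) for c in P]))
E
```

```text
time_s: 3.58
ee_pos: [533.7, -367.2, 137.5]
ee_rot: [179.8, -44.9, 38.4]
force: [1.3, -0.7, -0.2]
gripper_width: 91.2
in [ 0. -0. -0.] [ 1.98  1.47 -2.6 ] tcp [ 583. -330.   73.]
```

View pics/c.png

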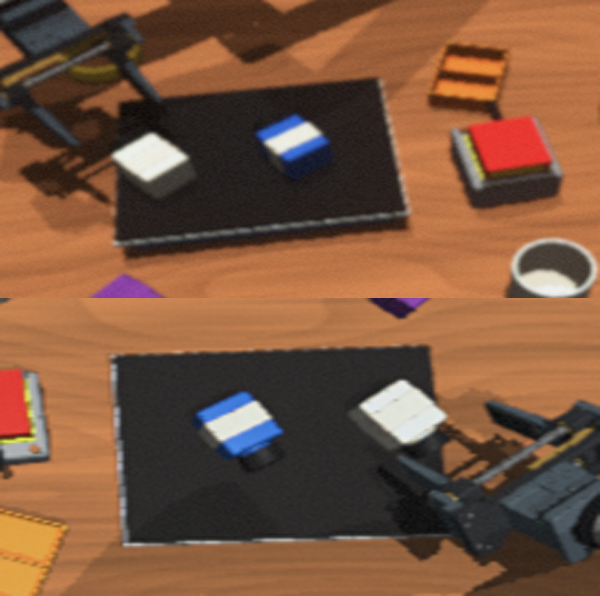

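```bash

python3 -m jog '0 0 0 1 0.74 -1.3 1;0 0 0 1.5 1.1 -1.95 1;0 0 0 1.98 1.47 -2.6 1;0 0 0 1.98 1.47 -2.6 1'
python3 -m jog '0 0 0 0 0 0 0.4;0 0 0 0 0 0 0.4;0 0 0 0 0 0 0.4;0 0 0 0 0 0 0.4;0 0 0 0 0 0 0.4' 30
python3 -m jog '0 0 0 0 0 1.5 0.4;0 0 0 0 0 3 0.4;0 0 0 0 0 3 0.4'
python3 - <<'E'
from h import *
go("up",[612,-335,91+40],tool(38,135,-52))
E
```

```text
time_s: 4.18
ee_pos: [583.2, -329.4, 70.9]
ee_rot: [180.0, -44.8, 38.3]
force: [0.5, -0.3, 0.2]
gripper_width: 91.1
time_s: 4.8
ee_pos: [582.9, -331.2, 71.7]
ee_rot: [179.8, -44.8, 38.3]
force: [-2.0, -2.0, 1.6]
gripper_width: 53.5
time_s: 5.18
ee_pos: [583.7, -331.8, 148.9]
ee_rot: [179.4, -44.8, 38.7]
force: [0.3, 1.2, -3.2]
gripper_width: 54.2
up [-11.   14.2  -0.1] [ 0.71 -0.46 -1.25] tcp [ 601. -343.  118.]
```

```bash

python3 -m jog '-5.5 7.1 0 0.35 -0.2 0.5 0.4;-5.5 7.1 0 0.35 -0.2 0.5 0.4;-5.5 7.1 0 0.35 -0.2 0.5 0.4;-5.5 7.1 0 0.35 -0.2 0.5 0.4;-5.5 7.1 0 0.35 -0.2 0.5 0.4'
python3 -m jog '-5.5 7.1 0 0.35 -0.2 0 0.4;-5.5 7.1 0 0.35 -0.2 0 0.4;-5.5 7.1 0 0.35 -0.2 0 0.4;-5.5 7.1 0 0.35 -0.2 0 0.4;-5.5 7.1 0 0.35 -0.2 0 0.4'
python3 - <<'E'
from h import *
go("place",[612,-335,91],tool(38,135,-52));print(env.state()["qpos"])
E
```

```text
time_s: 5.8
ee_pos: [593.0, -333.1, 156.9]
ee_rot: [-179.6, 0.1, 38.5]
force: [0.1, 0.2, -2.0]
gripper_width: 53.8
time_s: 6.42
ee_pos: [600.0, -339.2, 153.3]
ee_rot: [-178.5, 45.1, 39.0]
force: [-0.2, 0.8, -3.4]
gripper_width: 54.2
place [-0.1 -0.1  0. ] [ 0.06 -0.16 -3.03] tcp [ 601. -343.   78.]
[-14.75716875  46.28353726  62.64915594 -34.4859066  100.74675676
  39.45040786]
```

```bash

python3 -m jog '0 0 0 0.06 -0.1 -1.5 0.4;0 0 0 0.06 -0.1 -2.5 0.4;0 0 0 0.06 -0.1 -2.5 0.4'
python3 - <<'E'
from h import *
cv2.imwrite("pics/d.png",np.vstack([cv2.resize(grab_frame(c)[130:290,90:330,::-1] if c=="scene" else grab_frame(c)[120:250,250:445,::-1],(600,298),interpolation=cv2.INTER_CUBIC) for c in P]))
E
python3 -m jog '0 0 0 0 0 -0.2 0.4;0 0 0 0 0 -0.2 0.4'
python3 -m jog '0 0 0 0 0 -0.15 0.4;0 0 0 0 0 -0.15 0.4'
python3 -m jog '0 0 0 0 0 -0.1 0.4;0 0 0 0 0 -0.1 0.4'
```

```text
time_s: 6.8
ee_pos: [599.7, -343.8, 94.4]
ee_rot: [-178.9, 45.1, 38.5]
force: [0.3, -0.0, -1.9]
gripper_width: 54.3
time_s: 7.15
ee_pos: [602.1, -343.2, 92.1]
ee_rot: [-179.4, 45.0, 38.3]
force: [-0.2, 1.3, -2.3]
gripper_width: 53.8
time_s: 7.4
ee_pos: [601.9, -343.1, 87.5]
ee_rot: [-179.3, 45.0, 38.4]
force: [0.6, -0.4, -1.9]
gripper_width: 54.1
time_s: 7.65
ee_pos: [601.8, -343.2, 84.9]
ee_rot: [-179.3, 45.0, 38.4]
force: [0.1, 0.0, -3.0]
gripper_width: 53.8
```

View pics/d.png

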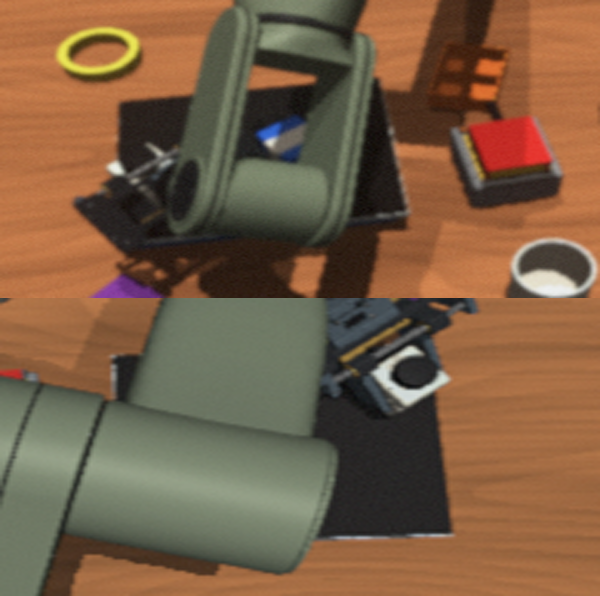

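```bash

python3 -m jog '0 0 0 0 0.4 0 0.4;0 0 0 0 0.4 -0.15 0.4;0 0 0 0 0.4 -0.15 0.4'
python3 -m jog '0 0 0 0 0 -0.1 0.4;0 0 0 0 0 -0.1 0.4'
python3 -m jog '0 0 0 0 0 -0.1 0.4;0 0 0 0 0 -0.1 0.4'

```

```text
time_s: 8.02
ee_pos: [601.9, -333.0, 81.1]
ee_rot: [-179.3, 45.0, 38.4]
force: [-0.3, -0.4, -2.5]
gripper_width: 53.8
time_s: 8.28
ee_pos: [601.8, -333.3, 78.7]
ee_rot: [-179.3, 45.0, 38.3]
force: [-0.3, -0.0, -1.9]
gripper_width: 54.0
time_s: 8.52
ee_pos: [601.8, -333.3, 76.2]
ee_rot: [-179.3, 45.0, 38.4]
force: [0.3, -0.0, -2.7]
gripper_width: 54.1
```

```bash

for i in 1; do python3 -m jog '0 0 0 0 0 -0.1 0.4;0 0 0 0 0 -0.1 0.4'; python3 -m jog '0 0 0 0 0 -0.08 0.4;0 0 0 0 0 -0.08 0.4'; done

```

```text
time_s: 8.78
ee_pos: [601.8, -333.2, 73.7]
ee_rot: [-179.3, 45.0, 38.4]
force: [-0.4, 0.6, -2.4]
gripper_width: 53.8
time_s: 9.02
ee_pos: [602.0, -333.2, 73.2]
ee_rot: [-179.4, 45.0, 38.3]
force: [0.5, 2.5, 4.3]
gripper_width: 54.3
```

```bash

python3 -m jog '0 0 0 0 0 0 0.7;0 0 0 0 0 0 0.9;0 0 0 0 0 0 0.9;0 0 0 0 0 0 0.9'
python3 -m jog '0 0 0 0.56 0.44 0.7 0.9;0 0 0 1.4 1.1 1.8 1;0 0 0 2.2 1.75 2.83 1;0 0 0 2.2 1.75 5 1;0 0 0 2.2 1.75 6 1'
python3 -m jog '5.5 -7.1 0 -2 3 1 1;5.5 -7.1 0 -4 6 1 1;5.5 -7.1 0 -6 8 1 1;5.5 -7.1 0 -8 10 1 1;5.5 -7.1 0 -10 10 1 1'
python3 - <<'E'
from h import *
import pickle
fr={c:grab_frame(c) for c in P}
cv2.imwrite("pics/e.png",np.vstack([cv2.resize(fr[c][130:290,90:330,::-1] if c=="scene" else fr[c][120:250,250:445,::-1],(600,298),interpolation=cv2.INTER_CUBIC) for c in P]))
o={n:regions("bottle_"+n,grab=False) for n in("white","blue")}
for n,uvs,uvt in[("white",proj([612,-325,95],"scene")[0],proj([612,-325,95],"top")[0]),("blue",(207,207),(327,178))]:
    rg={c:reg_near(o[n][c],u,20) for c,u in(("scene",uvs),("top",uvt))}
    print(n,{c:(v is not None and int(v.sum())) for c,v in rg.items()})
    rg={c:v for c,v in rg.items() if v is not None}
    if n=="white":print(fit(BOT,rg,[612,-325,55,38],False))
    else:print(fit(BOT,rg,[588,-175,82,-149],True,(1,1,0,1)))
E
```

```text
time_s: 9.52
ee_pos: [601.9, -333.4, 71.8]
ee_rot: [-179.3, 45.0, 38.3]
force: [-0.7, 0.8, -1.0]
gripper_width: 81.9
time_s: 10.15
ee_pos: [657.7, -289.3, 225.3]
ee_rot: [-179.7, 44.9, 38.1]
force: [-0.3, 0.5, -0.4]
gripper_width: 91.1
time_s: 10.78
ee_pos: [448.9, -63.1, 247.5]
ee_rot: [-179.8, -0.1, 38.1]
force: [-1.0, 0.0, 1.6]
gripper_width: 91.2
white {'scene': 688, 'top': 526}
(array([ 610.47101261, -325.78159134,   56.47058483,   35.50456338]), np.float64(0.9014126783050855))
blue {'scene': 695, 'top': 312}
(array([ 588.51768554, -175.59240975,   82.        , -148.9957442 ]), np.float64(0.6681807608269381))
```

View pics/e.png

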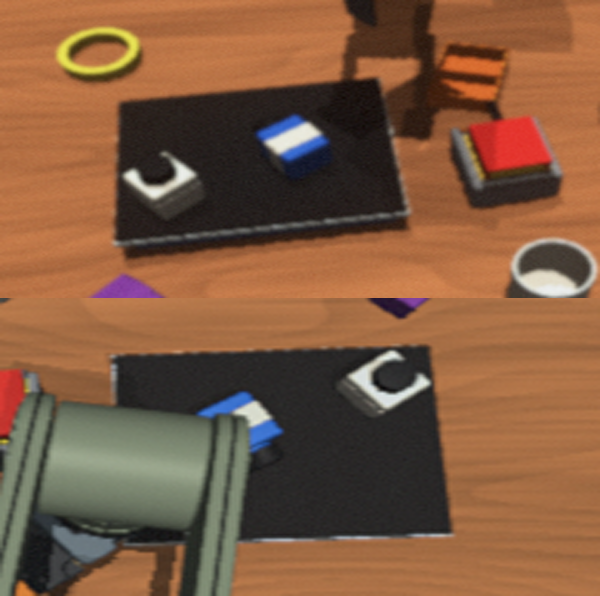

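```bash
python3 - <<'E'
from h import *
h=-149;u=np.array([np.cos(np.radians(h)),np.sin(np.radians(h))])
g=np.r_[np.array([588.2,-175.4])+33*u,86]
t,R=go("pre",g,tool(31,45,-59),90)
t2,_=go("in",g,R,0,t,R)
E
```

```text
pre [ 5.1 -7.4 -1.4] [ 2.55 -6.16 -4.43] tcp [ 517. -218.  136.]
in [0. 0. 0.] [ 2.18  1.31 -2.55] tcp [ 571. -185.   73.]
```

```bash

python3 -m jog '5.1 -7.4 -1.4 2.55 -6.16 -1 1;5.1 -7.4 -1.4 2.55 -6.16 -1 1;5.1 -7.4 -1.4 2.55 -6.16 -2 1;5.1 -7.4 -1.4 2.55 -6.16 -3 1;5.1 -7.4 -1.4 2.55 -6.16 -4.43 1'
python3 - <<'E'
from h import *
h=-149;u=np.array([np.cos(np.radians(h)),np.sin(np.radians(h))])
g=np.r_[np.array([588.2,-175.4])+33*u,86]
go("in",g,tool(31,45,-59),0)
E
```

```text
time_s: 11.7
ee_pos: [516.4, -221.9, 134.3]
ee_rot: [-179.8, -45.0, 30.6]
force: [0.3, 0.5, -0.4]
gripper_width: 91.3
in [-0.  -0.   0.1] [ 2.2   1.46 -2.47] tcp [ 571. -185.   73.]
```

```bash

python3 -m jog '0 0 0.1 1.1 0.75 -1.24 1;0 0 0.1 1.7 1.1 -1.9 1;0 0 0.1 2.2 1.45 -2.5 1;0 0 0.1 2.2 1.45 -2.5 1'
python3 -m jog '0 0 0 0 0 0 0.4;0 0 0 0 0 0 0.4;0 0 0 0 0 0 0.4;0 0 0 0 0 0 0.4;0 0 0 0 0 0 0.4' 30
python3 -m jog '0 0 0 0 0 1.5 0.4;0 0 0 0 0 3 0.4;0 0 0 0 0 3 0.4'
python3 - <<'E'
from h import *
go("up",[605,-160,91+40],tool(31,135,-59))
E
```

```text
time_s: 12.2
ee_pos: [571.4, -181.8, 71.0]
ee_rot: [-179.5, -44.7, 31.2]
force: [-0.1, -1.0, 0.2]
gripper_width: 91.5
time_s: 12.82
ee_pos: [570.7, -182.4, 73.8]
ee_rot: [-179.8, -44.8, 31.3]
force: [-2.0, -2.8, 2.4]
gripper_width: 54.0
time_s: 13.2
ee_pos: [571.0, -182.1, 150.5]
ee_rot: [179.9, -44.9, 31.6]
force: [-0.7, 0.0, -2.8]
gripper_width: 53.8
up [-9.3 15.4 -0.1] [ 0.9   0.61 -1.32] tcp [ 593. -167.  118.]
```

```bash

python3 -m jog '-4.65 7.7 0 0.45 0.3 0.5 0.4;-4.65 7.7 0 0.45 0.3 0.5 0.4;-4.65 7.7 0 0.45 0.3 0.5 0.4;-4.65 7.7 0 0.45 0.3 0.5 0.4;-4.65 7.7 0 0.45 0.3 0.5 0.4'
python3 -m jog '-4.65 7.7 0 0.45 0.3 0 0.4;-4.65 7.7 0 0.45 0.3 0 0.4;-4.65 7.7 0 0.45 0.3 0 0.4;-4.65 7.7 0 0.45 0.3 0 0.4;-4.65 7.7 0 0.45 0.3 0 0.4'
python3 - <<'E'
from h import *
go("place",[605,-160,87],tool(31,135,-59))
E
```

```text
time_s: 13.82
ee_pos: [581.3, -173.2, 159.4]
ee_rot: [-179.5, 0.5, 31.3]
force: [0.4, 0.4, -3.1]
gripper_width: 53.9
time_s: 14.45
ee_pos: [592.9, -164.6, 155.0]
ee_rot: [-178.9, 45.5, 31.9]
force: [0.0, -0.3, -2.4]
gripper_width: 53.8
place [-0.1 -0.2 -0. ] [ 0.02 -0.09 -3.26] tcp [ 593. -167.   74.]
```

```bash

python3 -m jog '0 -0.1 0 0 -0.1 -1.5 0.4;0 -0.1 0 0 -0.1 -3 0.4;0 -0.1 0 0 -0.1 -3 0.4;0 -0.1 0 0 -0.1 -3 0.4'
python3 -m jog '0 0 0 0 0 -0.15 0.4;0 0 0 0 0 -0.15 0.4'
python3 -m jog '0 0 0 0 0 -0.1 0.4;0 0 0 0 0 -0.1 0.4'
python3 -m jog '0 0 0 0 0 -0.1 0.4;0 0 0 0 0 -0.1 0.4'

```

```text
time_s: 14.95
ee_pos: [593.0, -169.6, 87.4]
ee_rot: [-179.9, 44.6, 30.9]
force: [-0.3, -0.3, -1.6]
gripper_width: 54.1
time_s: 15.2
ee_pos: [593.2, -169.1, 82.9]
ee_rot: [-179.9, 44.6, 30.9]
force: [-0.2, -0.3, -1.9]
gripper_width: 53.7
time_s: 15.45
ee_pos: [592.8, -168.9, 79.4]
ee_rot: [-179.8, 44.7, 31.0]
force: [-0.8, -0.5, -2.6]
gripper_width: 53.8
time_s: 15.7
ee_pos: [592.8, -169.0, 76.7]
ee_rot: [-179.8, 44.7, 31.0]
force: [0.3, 0.2, -1.9]
gripper_width: 53.5
```

```bash

python3 -m jog '0 0 0 0 0 -0.08 0.4;0 0 0 0 0 -0.08 0.4'
python3 -m jog '0 0 0 0 0 -0.08 0.4;0 0 0 0 0 -0.08 0.4'

```

```text
time_s: 15.95
ee_pos: [592.8, -169.0, 74.8]
ee_rot: [-179.8, 44.7, 31.0]
force: [-0.2, -0.0, -1.4]
gripper_width: 53.6
time_s: 16.2
ee_pos: [592.8, -169.0, 72.8]
ee_rot: [-179.8, 44.7, 31.0]
force: [-0.2, 0.1, -3.0]
gripper_width: 53.5
```

```bash

python3 -m jog '0 0 0 0 0 -0.06 0.4;0 0 0 0 0 -0.06 0.4'
python3 -m jog '0 0 0 0 0 -0.06 0.4;0 0 0 0 0 -0.06 0.4'

```

```text
time_s: 16.45
ee_pos: [592.9, -169.0, 72.5]
ee_rot: [-179.9, 44.8, 30.9]
force: [0.2, 1.9, 3.9]
gripper_width: 53.8
time_s: 16.7
ee_pos: [592.9, -169.0, 72.5]
ee_rot: [-180.0, 44.8, 30.9]
force: [1.4, 2.5, 9.0]
gripper_width: 54.0
```

```bash

python3 -m jog '0 0 0 0 0 0 0.7;0 0 0 0 0 0 0.9;0 0 0 0 0 0 0.9;0 0 0 0 0 0 0.9'
python3 -m jog '0 0 0 0.6 0.36 0.7 0.9;0 0 0 1.5 0.9 1.8 1;0 0 0 2.4 1.46 2.83 1;0 0 0 2.4 1.46 5 1;0 0 0 2.4 1.46 6.5 1'
python3 -m jog '4.65 -7.7 0 -3 -1 1 1;4.65 -7.7 0 -5 -1 1 1;4.65 -7.7 0 -7 -1 1 1;4.65 -7.7 0 -9 -1 1 1;4.65 -7.7 0 -9 -1 1 1'
cat >> h.py <<'E'
def crops(fn,fr):
    cv2.imwrite(fn,np.vstack([cv2.resize(fr["scene"][140:300,90:450,::-1],(670,298),interpolation=cv2.INTER_CUBIC),cv2.resize(fr["top"][90:260,70:450,::-1],(670,300),interpolation=cv2.INTER_CUBIC)]))
E
python3 - <<'E'
from h import *
fr={c:grab_frame(c) for c in P};crops("pics/f.png",fr)
for n,x0,ly in[("amber",[537.6,190.8,27,176],1),("green",[559,343.3,27,143],1),("blue",[603,-162,55,31],0)]:
    o=regions("bottle_"+n,grab=False);c0=rot(x0[3],ly).apply([0,0,40])+x0[:3]
    rg={c:reg_near(o[c],proj(c0,c)[0],25) for c in P};rg={c:v for c,v in rg.items() if v is not None}
    print(n,{c:v.sum() for c,v in rg.items()});
    if rg:print(fit(BOT,rg,x0,ly,(1,1,0,1) if ly else (1,1,1,1)))
E
```

```text
time_s: 17.2
ee_pos: [592.8, -169.1, 69.7]
ee_rot: [-179.8, 44.7, 31.0]
force: [-0.5, 0.3, 0.5]
gripper_width: 82.2
time_s: 17.82
ee_pos: [653.3, -132.3, 234.5]
ee_rot: [-179.9, 44.7, 30.9]
force: [-0.0, 0.2, 0.2]
gripper_width: 91.3
time_s: 18.45
ee_pos: [420.9, -157.0, 257.8]
ee_rot: [-179.7, -0.2, 30.8]
force: [0.6, -0.5, -0.0]
gripper_width: 91.1
amber {'scene': np.int64(619), 'top': np.int64(579)}
(array([537.92683547, 190.53108118,  27.        , 176.4855239 ]), np.float64(0.9033756003544213))
green {'scene': np.int64(611), 'top': np.int64(635)}
(array([558.61017329, 344.83881389,  27.        , 143.03782793]), np.float64(0.9047570742414925))
blue {'scene': np.int64(709), 'top': np.int64(466)}
(array([ 601.32036424, -163.17439137,   58.10372819,   31.10389303]), np.float64(0.9033665035051214))
```

View pics/f.png

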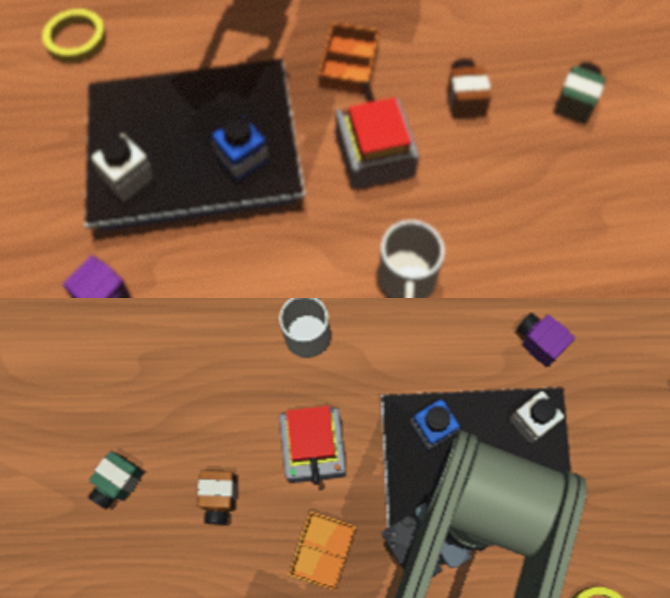

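```bash
cat > t.py <<'E'
from h import *
def B(b,h): u=np.array([np.cos(np.radians(h)),np.sin(np.radians(h))]);return np.r_[np.array(b)+33*u,31]
GA=B([537.9,190.6],176.4);RA=tool(-3.6,45,86)
GG=B([558.8,344.3],143);RG=tool(-37,45,53)
E
python3 - <<'E'
from t import *
go("pre",GA,RA,90)
E
```

```text
pre [-11.5  -2.9  27.2] [ 1.01 14.13 -7.03] tcp [455. 196.  81.]
```

```bash

python3 -m jog '-3.8 -1 9.1 0.3 4.7 0 1;-3.8 -1 9.1 0.3 4.7 0 1;-3.8 -1 9.1 0.3 4.7 0 1;-3.8 -1 9.1 0.3 4.7 0 1;-3.8 -1 9.1 0.3 4.7 0 1'
python3 -m jog '-3.8 -1 9.1 0.3 4.7 0 1;-3.8 -1 9.1 0.3 4.7 0 1;-3.8 -1 9.1 0.3 4.7 0 1;-3.8 -1 9.1 0.3 4.7 0 1;-3.8 -1 9.1 0.3 4.7 0 1'
python3 -m jog '-3.8 -1 9.1 0.3 4.7 0 1;-3.8 -1 9.1 0.3 4.7 0 1;-3.8 -1 9.1 0.3 4.7 0 1;-3.8 -1 9.1 0.3 4.7 0 1;-3.8 -1 9.1 0.3 4.7 0 1'
python3 - <<'E'
from t import *
go("pre",GA,RA,90);print(env.state()["qpos"])
E
```

```text
time_s: 19.48
ee_pos: [436.1, -38.6, 257.0]
ee_rot: [165.3, 11.8, 75.8]
force: [0.4, -0.1, 0.5]
gripper_width: 91.2
time_s: 20.1
ee_pos: [443.0, 79.0, 256.8]
ee_rot: [163.0, 30.8, 120.9]
force: [0.9, -0.1, -0.2]
gripper_width: 91.1
time_s: 20.72
ee_pos: [450.2, 196.2, 256.7]
ee_rot: [179.8, 44.6, 177.3]
force: [-0.6, -1.0, -0.4]
gripper_width: 91.4
pre [-0.  -0.1 -0.2] [ 0.18 -0.02 -7.02] tcp [455. 196.  81.]
[ 41.61907956  -4.67639122 125.34169751 -53.94834129  37.13607013
  -7.63186292]
```

```bash

python3 -m jog '0 -0.1 -0.2 0.18 0 -2.3 1;0 -0.1 -0.2 0.18 0 -4.6 1;0 -0.1 -0.2 0.18 0 -7 1;0 -0.1 -0.2 0.18 0 -7 1'
python3 - <<'E'
from t import *
go("in",GA,RA,0);print(env.state()["qpos"])
E
```

```text
time_s: 21.22
ee_pos: [449.3, 211.4, 125.7]
ee_rot: [-178.5, 41.4, 176.0]
force: [-0.0, 0.4, 0.6]
gripper_width: 91.4
in [ 0.2 -0.7  0.3] [ 2.76 -0.78 -4.33] tcp [518. 192.  18.]
[ 43.89429843   9.28009549 133.41748904 -77.01474301  31.44219781
  25.15871843]
```

```bash
sed -i 's/tool(-3.6,45,86)/tool(-3.6,65,86)/;s/tool(-37,45,53)/tool(-37,65,53)/' t.py; 
python3 - <<'E'
from t import *
go("pre",GA,RA,80)
E
```

```text
pre [0.5 3.3 0.3] [ 1.2  -0.69 -1.58] tcp [479. 194.  86.]
```

```bash

python3 -m jog '0.5 3.3 0.3 0 -0.69 1 1;0.5 3.3 0.3 0.6 -0.69 0.5 1;0.5 3.3 0.3 1.2 -0.69 -0.5 1;0.5 3.3 0.3 1.2 -0.69 -1.58 1;0.5 3.3 0.3 1.2 -0.69 -1.58 1'
python3 - <<'E'
from t import *
go("in",GA,RA,0);print(env.state()["qpos"])
E
```

```text
time_s: 21.85
ee_pos: [480.1, 192.0, 87.3]
ee_rot: [179.8, 24.8, 176.2]
force: [-1.0, 0.3, 0.6]
gripper_width: 91.4
in [-0. -0.  0.] [ 1.32  0.01 -2.94] tcp [513. 192.  14.]
[ 28.84109903  12.85388584 124.85405305 -32.71385519  24.37176894
 -29.55652055]
```

```bash

python3 -m jog '0 0 0 0.66 0 -1.47 1;0 0 0 1 0 -2.2 1;0 0 0 1.32 0 -2.9 1;0 0 0 1.32 0 -2.9 1'
python3 -m jog '0 0 0 0 0 0 0.4;0 0 0 0 0 0 0.4;0 0 0 0 0 0 0.4;0 0 0 0 0 0 0.4;0 0 0 0 0 0 0.4' 30
python3 -m jog '0 0 0 0 0 2 0.4;0 0 0 0 0 4 0.4;0 0 0 0 0 6 0.4;0 0 0 0 0 8 0.4;0 0 0 0 0 8 0.4'
python3 - <<'E'
from t import *
t,R=go("rotate",[500,100,230],tool(-3.6,155,86))
go("yaw",[470,-130,130],tool(-90,155,0),0,t,R)
print(env.state()["qpos"])
E
```

```text
time_s: 22.35
ee_pos: [511.8, 193.1, 15.3]
ee_rot: [179.8, 24.9, 176.5]
force: [-0.0, -0.6, 0.4]
gripper_width: 91.4
time_s: 22.98
ee_pos: [512.1, 192.7, 15.8]
ee_rot: [179.7, 24.9, 176.3]
force: [-2.0, 0.6, 6.1]
gripper_width: 53.7
time_s: 23.6
ee_pos: [514.1, 193.9, 219.9]
ee_rot: [179.4, 25.3, 176.2]
force: [0.4, -0.2, -2.6]
gripper_width: 53.7
rotate [ 1.  18.   0.1] [-1.25 -3.71  0.08] tcp [483. 101. 222.]
yaw [ -0.   -0.  -17.3] [-0.51 -8.55 -4.  ] tcp [ 470. -113.  122.]
[ 26.76859014   5.56539986 110.53253335 -17.8355516   42.82480997
 -48.69697469]
```

```bash

python3 -m jog '0.5 9 0 -0.6 -1.8 0.4 0.4;0.5 9 0 -0.6 -1.8 0.4 0.4;0.5 9 0 -0.6 -1.8 0.4 0.4;0.5 9 0 -0.6 -1.8 0.4 0.4;0.5 9 0 -0.6 -1.8 0.4 0.4'
python3 -m jog '0.5 9 0 -0.6 -1.8 0 0.4;0.5 9 0 -0.6 -1.8 0 0.4;0.5 9 0 -0.6 -1.8 0 0.4;0.5 9 0 -0.6 -1.8 0 0.4;0.5 9 0 -0.6 -1.8 0 0.4'
python3 - <<'E'
from t import *
go("yaw",[470,-130,160],tool(-90,155,0))
print(env.state()["qpos"])
E
```

```text
time_s: 24.22
ee_pos: [498.3, 147.0, 221.3]
ee_rot: [-179.8, -20.6, 176.2]
force: [0.9, 0.2, -1.5]
gripper_width: 54.0
time_s: 24.85
ee_pos: [482.2, 102.6, 220.2]
ee_rot: [-178.8, -65.7, 175.4]
force: [-0.7, 0.6, -1.8]
gripper_width: 54.3
yaw [ -0.   -0.2 -17.3] [-0.49 -8.61 -2.73] tcp [ 470. -113.  152.]
[  5.31975075  45.63561285  68.84806609  10.3627323  130.51102247
 -79.13070954]
```

```bash

python3 -m jog '0 0 -8.7 -0.25 -4.3 0 0.4;0 0 -8.7 -0.25 -4.3 0 0.4;0 0 -8.7 -0.25 -4.3 0 0.4;0 0 -8.7 -0.25 -4.3 0 0.4;0 0 -8.7 -0.25 -4.3 0 0.4'
python3 -m jog '0 0 -8.7 -0.25 -4.3 0 0.4;0 0 -8.7 -0.25 -4.3 0 0.4;0 0 -8.7 -0.25 -4.3 0 0.4;0 0 -8.7 -0.25 -4.3 0 0.4;0 0 -8.7 -0.25 -4.3 -1 0.4'
python3 - <<'E'
from t import *
go("low",[470,-130,100],tool(-90,155,0))
print(env.state()["qpos"])
crops("pics/g.png",{c:grab_frame(c) for c in P})
E
```

```text
time_s: 25.48
ee_pos: [474.5, -6.2, 226.3]
ee_rot: [-179.2, -65.1, 132.1]
force: [-0.1, -0.3, -1.6]
gripper_width: 53.9
time_s: 26.1
ee_pos: [468.6, -111.9, 201.7]
ee_rot: [-179.7, -65.0, 89.3]
force: [0.2, -0.9, -2.6]
gripper_width: 53.9
low [-0.  -0.   0.1] [ 0.06 -0.04 -4.39] tcp [ 470. -113.   92.]
[-42.77411375  33.36335965  97.34604969  42.94123429 100.82441912
 -55.12141251]
```

View pics/g.png

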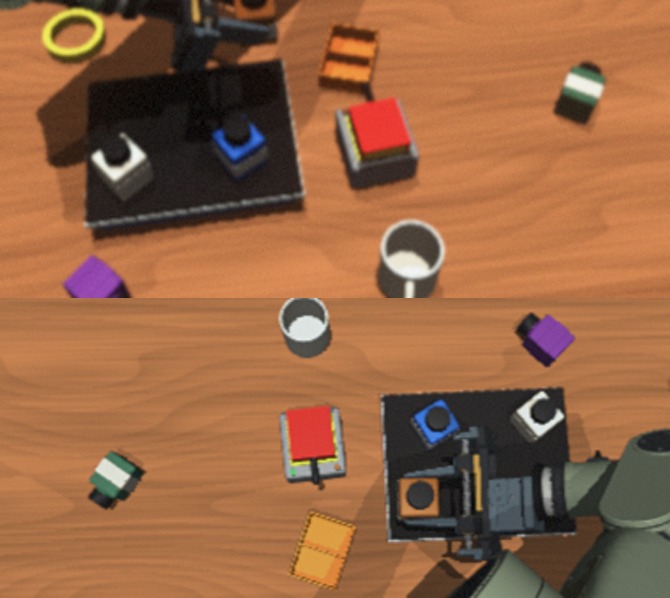

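```bash

python3 -m jog '0 0 0.1 -0.3 0 -1.5 0.4;0 0 0.1 -0.3 0 -3 0.4;0 0 0.1 -0.3 0 -4.4 0.4;0 0 0.1 -0.3 0 -4.4 0.4;0 0 0.1 -0.3 0 -4.4 0.4'
python3 -m jog '0 0 0 0 0 -0.2 0.4;0 0 0 0 0 -0.2 0.4'
python3 -m jog '0 0 0 0 0 -0.1 0.4;0 0 0 0 0 -0.1 0.4'
python3 -m jog '0 0 0 0 0 -0.1 0.4;0 0 0 0 0 -0.1 0.4'

```

```text
time_s: 26.82
ee_pos: [463.0, -111.8, 91.7]
ee_rot: [-179.5, -65.2, 89.7]
force: [0.2, -0.4, -1.7]
gripper_width: 53.9
time_s: 27.08
ee_pos: [462.2, -112.2, 86.0]
ee_rot: [-179.3, -65.2, 89.4]
force: [-0.8, -0.6, -1.9]
gripper_width: 53.9
time_s: 27.32
ee_pos: [462.0, -112.2, 82.9]
ee_rot: [-179.2, -65.2, 89.3]
force: [-0.8, 0.6, -1.4]
gripper_width: 53.8
time_s: 27.58
ee_pos: [462.1, -112.2, 80.7]
ee_rot: [-179.2, -65.3, 89.3]
force: [0.5, -1.2, 0.7]
gripper_width: 53.6
```

```bash

python3 -m jog '0 0 0 0 0 -0.06 0.4;0 0 0 0 0 -0.06 0.4'
python3 -m jog '0 0 0 0 0 -0.04 0.4;0 0 0 0 0 -0.04 0.4'

```

```text
time_s: 27.82
ee_pos: [462.1, -112.2, 80.8]
ee_rot: [-179.4, -65.4, 89.5]
force: [-1.9, -3.4, 6.9]
gripper_width: 53.9
time_s: 28.08
ee_pos: [462.1, -112.2, 80.7]
ee_rot: [-179.5, -65.5, 89.6]
force: [-3.3, -5.3, 11.3]
gripper_width: 53.5
```

```bash

python3 -m jog '0 0 0 0 0 0.08 0.4;0 0 0 0 0 0.08 0.7;0 0 0 0 0 0.08 0.9;0 0 0 0 0 0.08 0.9;0 0 0 0 0 0.08 0.9'
python3 -m jog '0 0 0 0 -1.2 0.57 0.9;0 0 0 0 -2.4 1.2 0.9;0 0 0 0 -3.6 1.8 0.9;0 0 0 0 -3.6 4 1;0 0 0 0 -3.6 6 1'
python3 - <<'E'
from t import *
go("a",[480,0,280],tool(-40,90,50))
E
```

```text
time_s: 28.7
ee_pos: [462.0, -112.1, 79.7]
ee_rot: [-179.1, -65.2, 89.3]
force: [0.2, -0.4, -0.6]
gripper_width: 82.0
time_s: 29.32
ee_pos: [461.9, -202.5, 231.1]
ee_rot: [-179.1, -65.3, 89.2]
force: [0.3, 0.3, 0.4]
gripper_width: 90.8
a [-12.2  -5.7   8.9] [0.72 8.1  1.2 ] tcp [480.  -0. 261.]
```

```bash

python3 -m jog '-6.1 -2.8 4.45 0 0.5 1.2 1;-6.1 -2.8 4.45 0 2 1.2 1;-6.1 -2.8 4.45 0.36 4 1.2 1;-6.1 -2.8 4.45 0.36 4 1.2 1'
python3 -m jog '-6.1 -2.8 4.45 0.36 4 0 1;-6.1 -2.8 4.45 0.36 4 0 1;-6.1 -2.8 4.45 0.36 4 0 1;-6.1 -2.8 4.45 0.36 4 0 1;-6.1 -2.8 4.45 0.36 4 0 1'
python3 - <<'E'
from t import *
fr={c:grab_frame(c) for c in P};crops("pics/i.png",fr)
for n,x0,ly in[("green",[559,344,27,143],1),("amber",[462,-130,55,0],0),("blue",[601,-163,55,31],0),("white",[610,-326,55,36],0)]:
    o=regions("bottle_"+n,grab=False);c0=rot(x0[3],ly).apply([0,0,40])+x0[:3]
    rg={c:reg_near(o[c],proj(c0,c)[0],25) for c in P};rg={c:v for c,v in rg.items() if v is not None}
    print(n,{c:v.sum() for c,v in rg.items()});
    if rg:print(fit(BOT,rg,x0,ly,(1,1,0,1) if ly else (1,1,1,1)))
go("pre",GG,RG,80)
E
```

```text
time_s: 29.82
ee_pos: [470.8, -99.3, 261.1]
ee_rot: [171.7, -32.1, 119.7]
force: [-0.4, 0.1, 0.0]
gripper_width: 91.3
time_s: 30.45
ee_pos: [479.1, -0.3, 260.3]
ee_rot: [-179.5, -0.1, 139.8]
force: [0.5, 0.2, 0.1]
gripper_width: 91.4
green {'scene': np.int64(616)}
(array([558.05718892, 344.81349984,  27.        , 146.19025241]), np.float64(0.9375549692172384))
amber {'scene': np.int64(569), 'top': np.int64(378)}
(array([ 463.24738628, -123.05153993,   56.53086523,    2.48059764]), np.float64(0.858419404179391))
blue {'scene': np.int64(705), 'top': np.int64(451)}
(array([ 600.76873102, -163.00189022,   56.6216313 ,   31.49857686]), np.float64(0.9022638922141577))
white {'scene': np.int64(703), 'top': np.int64(519)}
(array([ 611.05056006, -324.84347431,   58.62193866,   36.60111714]), np.float64(0.9068777804803927))
pre [-3.1 -4.   0.7] [ 1.27 15.29 -6.94] tcp [512. 380.  86.]
```

View pics/i.png

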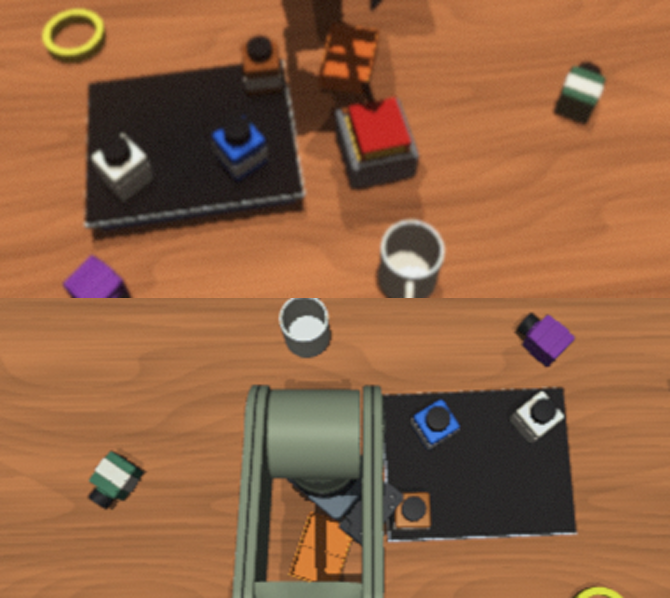

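```bash

python3 -m jog '-1.5 -2 0.35 0.6 7.6 0 1;-1.5 -2 0.35 0.6 7.6 0 1;-1.5 -2 0.35 0.6 7.6 0 1;-1.5 -2 0.35 0.6 7.6 0 1'
python3 -m jog '-1.6 -2 0.35 0.65 7.6 0 1;-1.6 -2 0.35 0.65 7.6 0 1;-1.6 -2 0.35 0.65 7.6 -1.5 1;-1.6 -2 0.35 0.65 7.6 -3 1;-1.6 -2 0.35 0.65 7.6 -4.5 1'
python3 - <<'E'
from t import *
go("pre",GG,RG,80);print(env.state()["qpos"])
E
```

```text
time_s: 31.45
ee_pos: [495.2, 191.5, 259.5]
ee_rot: [179.9, 12.4, 141.6]
force: [0.4, -0.1, -0.1]
gripper_width: 91.4
time_s: 32.08
ee_pos: [511.5, 377.8, 145.3]
ee_rot: [-179.7, 25.2, 143.2]
force: [-0.1, -0.1, 0.2]
gripper_width: 91.1
pre [ 0.1  0.  -0. ] [ 0.01  0.08 -2.36] tcp [512. 380.  86.]
[ 48.35497867  25.94504604  92.94544262 -28.68709051  62.34354269
   9.05136857]
```

```bash

python3 -m jog '0 0 0 0 0.08 -1.2 1;0 0 0 0 0.08 -2.36 1;0 0 0 0.5 -0.3 -3.8 1;0 0 0 1.07 -0.73 -5.2 1;0 0 0 1.07 -0.73 -5.2 1'
python3 - <<'E'
from t import *
go("in",GG,RG,0)
E
python3 -m jog '0 0 0 0 0 0 0.4;0 0 0 0 0 0 0.4;0 0 0 0 0 0 0.4;0 0 0 0 0 0 0.4;0 0 0 0 0 0 0.4' 30
python3 -m jog '0 0 0 0 0 2 0.4;0 0 0 0 0 4 0.4;0 0 0 0 0 6 0.4;0 0 0 0 0 8 0.4;0 0 0 0 0 8 0.4'
python3 - <<'E'
from t import *
t,R=go("rotate",[520,200,260],tool(-37,155,53))
go("yaw",[470,-320,160],tool(-90,155,0),0,t,R)
print(env.state()["qpos"])
E
```

```text
time_s: 32.7
ee_pos: [537.6, 356.2, 14.8]
ee_rot: [-179.4, 25.2, 143.1]
force: [-0.0, -0.4, -0.3]
gripper_width: 91.3
in [ 0.1 -0.   0. ] [ 0.05  0.13 -0.04] tcp [539. 359.  14.]
time_s: 33.33
ee_pos: [537.8, 359.8, 18.1]
ee_rot: [-179.8, 25.3, 143.1]
force: [-4.2, -0.6, 5.8]
gripper_width: 54.4
time_s: 33.95
ee_pos: [539.6, 361.2, 221.8]
ee_rot: [179.6, 25.3, 142.9]
force: [-0.4, 0.1, -3.7]
gripper_width: 54.5
rotate [10.8 14.5  0. ] [-1.33 -6.03  1.2 ] tcp [506. 210. 252.]
yaw [  0.    0.  -10.6] [ -1.45 -20.53  -4.  ] tcp [ 470. -303.  152.]
[ 45.3909318   22.80153285  86.34738905 -26.91544492  69.16056199
   1.75641681]
```

```bash

python3 -m jog '5.4 7.25 0 -0.6 -3 0.8 0.4;5.4 7.25 0 -0.6 -3 0.8 0.4;5.4 7.25 0 -0.6 -3 0.8 0.4;5.4 7.25 0 -0.6 -3 0.8 0.4;5.4 7.25 0 -0.6 -3 0.8 0.4'
python3 -m jog '5.4 7.25 0 -0.7 -3 0.8 0.4;5.4 7.25 0 -0.7 -3 0.8 0.4;5.4 7.25 0 -0.7 -3 0.8 0.4;5.4 7.25 0 -0.7 -3 0.8 0.4;5.4 7.25 0 -0.7 -3 0.8 0.4'
python3 -m jog '0 0 -5.3 -0.9 -10 0 0.4;0 0 -5.3 -0.9 -10 0 0.4;0 0 -5.3 -0.9 -10 0 0.4;0 0 -5.3 -0.9 -10 0 0.4;0 0 -5.3 -0.9 -10 0 0.4'
python3 - <<'E'
from t import *
go("yaw",[465,-320,160],tool(-90,155,0))
print(env.state()["qpos"])
E
```

```text
time_s: 34.58
ee_pos: [524.1, 282.3, 234.0]
ee_rot: [-179.4, -20.1, 142.8]
force: [0.3, -0.4, -3.4]
gripper_width: 54.0
time_s: 35.2
ee_pos: [505.3, 209.6, 253.5]
ee_rot: [-178.4, -65.4, 142.0]
force: [0.7, -0.8, -2.2]
gripper_width: 54.2
time_s: 35.83
ee_pos: [483.0, -43.0, 257.5]
ee_rot: [-179.3, -64.8, 116.2]
force: [-0.2, 0.3, -2.4]
gripper_width: 54.4
yaw [ 0.  -0.  -5.4] [ -0.72 -10.39  -4.22] tcp [ 465. -303.  152.]
[-27.78055675  35.29231107  83.50294672  35.67616974 116.23921402
 -55.30528373]
```

```bash

python3 -m jog '0 0 -5.4 -0.7 -10.3 0 0.4;0 0 -5.4 -0.7 -10.3 0 0.4;0 0 -5.4 -0.7 -10.3 0 0.4;0 0 -5.4 -0.7 -10.3 0 0.4;0 0 -5.4 -0.7 -10.3 -1 0.4'
python3 -m jog '0 0 0 0 0 -1.5 0.4;0 0 0 0 0 -3 0.4;0 0 0 0 0 -3 0.4'
python3 - <<'E'
from t import *
go("low",[465,-320,100],tool(-90,155,0))
print(env.state()["qpos"])
crops("pics/j.png",{c:grab_frame(c) for c in P})
E
```

```text
time_s: 36.45
ee_pos: [466.3, -300.3, 233.0]
ee_rot: [-179.9, -64.7, 89.8]
force: [0.2, -0.1, -2.6]
gripper_width: 53.9
time_s: 36.83
ee_pos: [465.7, -295.0, 155.5]
ee_rot: [-178.7, -65.3, 89.0]
force: [-0.5, 0.1, -1.4]
gripper_width: 54.2
low [-0.1 -0.1 -0. ] [-0.03 -0.31 -2.54] tcp [ 465. -303.   92.]
[-52.9237673   46.38080503  77.44738063  35.81422632 111.92733275
 -57.08783393]
```

View pics/j.png

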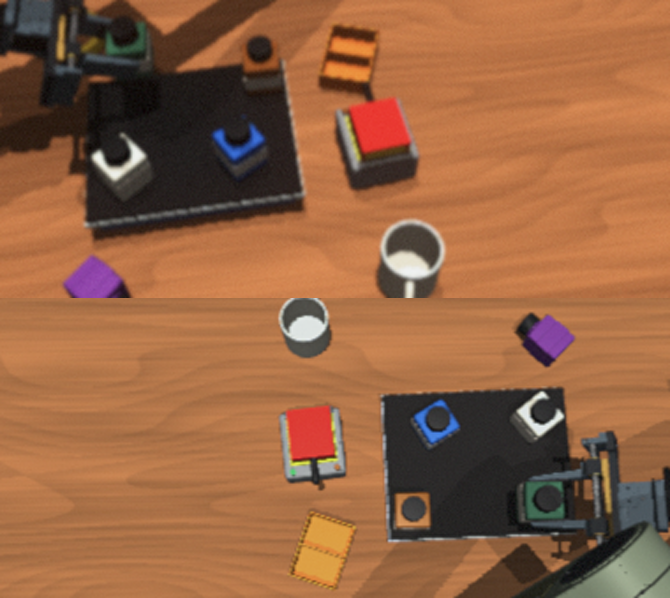

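```bash

python3 -m jog '-0.1 -0.1 0 0 0 -1.3 0.4;-0.1 -0.1 0 0 0 -2.6 0.4;-0.1 -0.1 0 0 0 -2.6 0.4'
python3 -m jog '0 0 0 0 0 -0.2 0.4;0 0 0 0 0 -0.2 0.4'
python3 -m jog '0 0 0 0 0 -0.08 0.4;0 0 0 0 0 -0.08 0.4'
python3 -m jog '0 0 0 0 0 -0.06 0.4;0 0 0 0 0 -0.06 0.4'

```

```text
time_s: 37.3
ee_pos: [465.7, -297.1, 92.6]
ee_rot: [179.6, -64.7, 90.4]
force: [-0.3, 0.5, -1.1]
gripper_width: 54.1
time_s: 37.55
ee_pos: [466.0, -298.1, 88.7]
ee_rot: [179.2, -64.6, 90.7]
force: [0.1, 1.2, -1.6]
gripper_width: 54.3
time_s: 37.8
ee_pos: [465.6, -298.0, 85.7]
ee_rot: [179.4, -64.6, 90.5]
force: [-0.7, -0.3, -1.9]
gripper_width: 54.0
time_s: 38.05
ee_pos: [465.5, -297.9, 83.8]
ee_rot: [179.5, -64.7, 90.5]
force: [0.2, -0.1, -1.9]
gripper_width: 53.9
```

```bash

python3 -m jog '0 0 0 0 0 -0.08 0.4;0 0 0 0 0 -0.08 0.4'
python3 -m jog '0 0 0 0 0 -0.06 0.4;0 0 0 0 0 -0.06 0.4'
python3 -m jog '0 0 0 0 0 -0.06 0.4;0 0 0 0 0 -0.06 0.4'

```

```text
time_s: 38.3
ee_pos: [465.5, -297.9, 81.7]
ee_rot: [179.5, -64.7, 90.4]
force: [0.8, 0.6, -2.0]
gripper_width: 54.5
time_s: 38.55
ee_pos: [465.6, -297.9, 81.4]
ee_rot: [179.4, -64.7, 90.6]
force: [0.7, -1.6, 2.8]
gripper_width: 53.9
time_s: 38.8
ee_pos: [465.7, -297.8, 81.3]
ee_rot: [179.2, -64.8, 90.7]
force: [0.3, -3.3, 9.2]
gripper_width: 54.1
```

```bash

python3 -m jog '0 0 0 0 0 0.08 0.4;0 0 0 0 0 0.08 0.7;0 0 0 0 0 0.08 0.9;0 0 0 0 0 0.08 0.9;0 0 0 0 0 0.08 0.9'
python3 -m jog '0 0 0 0 -1.2 0.57 0.9;0 0 0 0 -2.4 1.2 0.9;0 0 0 0 -3.6 1.8 0.9;0 0 0 0 -3.6 4 1;0 0 0 0 -3.6 6 1'
python3 - <<'E'
from t import *
import pickle
fr={c:grab_frame(c) for c in P}
for n,x0,ly in[("green",[465,-309,55,0],0),("amber",[463,-123,55,0],0),("blue",[601,-163,55,31],0),("white",[610,-326,55,36],0)]:
    o=regions("bottle_"+n,grab=False);c0=rot(x0[3],ly).apply([0,0,40])+x0[:3]
    rg={c:reg_near(o[c],proj(c0,c)[0],25) for c in P};rg={c:v for c,v in rg.items() if v is not None}
    print(n,{c:v.sum() for c,v in rg.items()});
    if rg:
        x,q=fit(BOT,rg,x0,ly);print(x,q)
        Rd=Ro.from_euler('z',-1.15,degrees=True);print(" deck frame corners max",np.abs(Rd.apply(rot(x[3],0).apply(box(54,54,0,0))+x[:3]-[546.2,-235.1,55])[:,:2]).max(0))
o={c:spotter.trace("console",c) for c in P}
rg={c:reg_near(o[c],u,25) for c,u in(("scene",(293,212)),("top",(247,172)))}
rg={c:v for c,v in rg.items() if v is not None};print(rg.keys())
for i in(0,4,8):print(fit(CONS,rg,[579,34,0,i],False,(1,1,0,1)))
x,q=fit(CONS,rg,[579,34,0,6],False,(1,1,0,1))
ims=[]
for c,(r0,c0) in(("top",(140,215)),("scene",(150,250))):
    im=cv2.resize(fr[c][r0:r0+70,c0:c0+75,::-1],None,fx=5.3,fy=8 if 0 else 5.3,interpolation=cv2.INTER_CUBIC)
    for p in CONS:cv2.polylines(im,[cv2.convexHull(np.round((proj(rot(x[3],0).apply(p)+x[:3],c)+.5-[c0,r0])*5.3).astype(np.int32))],True,(255,0,255),1)
    h=proj(rot(x[3],0).apply([[-53,0,85]])+x[:3],c)[0];cv2.circle(im,tuple(np.round((h+.5-[c0,r0])*5.3).astype(int)),3,(0,255,0),-1)
    ims.append(im)
cv2.imwrite("pics/k.png",np.hstack(ims))
pickle.dump(fr,open("r1.pkl","wb"))
E
```

```text
time_s: 39.42
ee_pos: [465.5, -297.9, 80.7]
ee_rot: [179.5, -64.7, 90.5]
force: [0.2, 0.4, 0.4]
gripper_width: 82.1
time_s: 40.05
ee_pos: [465.4, -388.3, 231.9]
ee_rot: [179.5, -64.7, 90.4]
force: [-0.2, -0.5, -0.2]
gripper_width: 91.0
green {'scene': np.int64(623), 'top': np.int64(506)}
[ 472.15391563 -301.65635353   59.24470432   -1.08596739] 0.8314351734665079
 deck frame corners max [103.399802    93.08969743]
amber {'scene': np.int64(564), 'top': np.int64(482)}
[ 464.60580004 -123.02829691   57.69421664    1.44726429] 0.9103187574391044
 deck frame corners max [106.46821139 140.82643852]
blue {'scene': np.int64(701), 'top': np.int64(442)}
[ 601.40178259 -163.63472114   57.08336192   31.46763984] 0.884650090731069
 deck frame corners max [ 93.56187461 107.27989489]
white {'scene': np.int64(758), 'top': np.int64(514)}
[ 611.34894558 -325.7824327    57.3225984    37.06484287] 0.9274136779107227
 deck frame corners max [101.02057343 129.67644378]
dict_keys(['scene', 'top'])
(array([579.03049764,  33.72408335,   0.        ,   5.71128732]), np.float64(0.9219996178993358))
(array([578.09264006,  33.44551688,   0.        ,   5.90185252]), np.float64(0.9213254034986356))
(array([579.37732875,  33.49769187,   0.        ,   5.12471935]), np.float64(0.9209710288418997))
```

View pics/k.png

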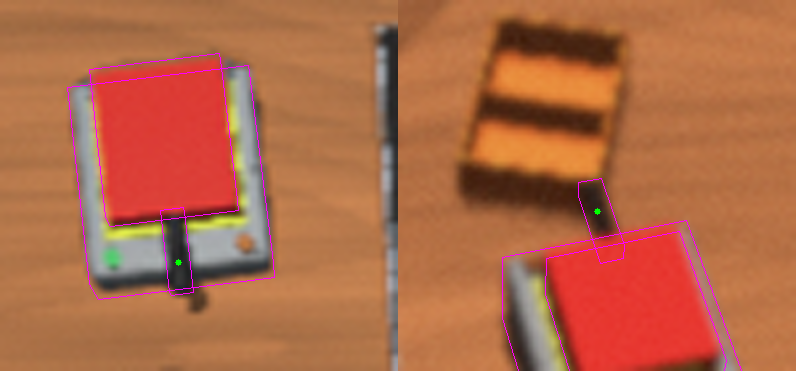

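```bash
cat >> t.py <<'E'
C=np.array([578.9,33.6,0]);RC=Ro.from_euler('z',5.6,degrees=True)
def hd(deg,r=110.6): a=np.radians(deg+12.53);return RC.apply([55-r*np.cos(a),0,61+r*np.sin(a)])+C
RT=tool(5.6,90,-84.4)
E
python3 - <<'E'
from t import *
go("pre",hd(0)+[0,0,87],RT)
p0=hd(0)
for d in(15,30,45,60,75,85):print(d,np.round((hd(d)-p0)/25,2))
print(p0)
E
```

```text
pre [-10.4   9.5 -14.9] [ 2.43 16.65 -3.09] tcp [526.  28. 153.]
15 [0.39 0.04 1.09]
30 [1.05 0.1  2.03]
45 [1.93 0.19 2.77]
60 [2.98 0.29 3.26]
75 [4.11 0.4  3.46]
85 [4.87 0.48 3.43]
[526.18699496  28.43144467  84.99475534]
```

```bash

python3 -m jog '0 0 0 0 0 1.5 1;-3.5 3.2 -5 0.8 2 2 1;-3.5 3.2 -5 0.8 4 2 1;-3.5 3.2 -5 0.8 5.5 2 1;-3.5 3.2 -5 0.8 5.5 2 1'
python3 -m jog '-3.5 3.2 -5 0.8 5.5 0 1;-3.5 3.2 -5 0.8 5.5 0 1;-3.5 3.2 -5 0.8 5.5 0 1;-3.5 3.2 -5 0.8 5.5 0 1;-3.5 3.2 -5 0.8 5.5 0 1'
python3 -m jog '-3.5 3.2 -5 0.8 5.5 0 0.6;-3.5 3.2 -5 0.8 5.5 0 0.6;-3.5 3.2 -5 0.8 5.5 0 0.6;-3.5 3.2 -5 0.8 5.5 0 0.6;-3.5 3.2 -5 0.8 5.5 0 0.6'
python3 - <<'E'
from t import *
go("pre",hd(0)+[0,0,47],RT);print(env.state()["qpos"])
E
```

```text
time_s: 41.28
ee_pos: [484.5, -247.1, 283.3]
ee_rot: [-164.8, -42.9, 52.2]
force: [0.0, -0.1, 0.1]
gripper_width: 90.8
time_s: 41.9
ee_pos: [506.2, -112.7, 281.0]
ee_rot: [-168.1, -19.6, 28.6]
force: [-0.4, 0.2, -0.2]
gripper_width: 91.1
time_s: 42.52
ee_pos: [526.9, 26.0, 279.5]
ee_rot: [179.8, 0.8, 5.4]
force: [-0.7, 0.2, 0.2]
gripper_width: 54.7
pre [ 0.  -0.2  0. ] [-0.03  0.1  -6.66] tcp [526.  28. 113.]
[ 1.71440602 12.43344155 88.39167643 -0.21982493 79.99249897 86.31816944]
```

```bash

python3 -m jog '0 -0.2 0 0 0.1 -2.2 0.5;0 -0.2 0 0 0.1 -4.4 0.5;0 -0.2 0 0 0.1 -6.4 0.5;0 -0.2 0 0 0.1 -7.4 0.5;0 -0.2 0 0 0.1 -8.2 0.5'
python3 -m jog '0 0 0 0 0 0 0.05;0 0 0 0 0 0 0.05;0 0 0 0 0 0 0.05;0 0 0 0 0 0 0.05;0 0 0 0 0 0 0.05' 10
python3 - <<'E'
from t import *
ims=[]
for c,(r0,c0) in(("top",(120,195)),("scene",(140,230))): ims.append(cv2.resize(grab_frame(c)[r0:r0+100,c0:c0+100,::-1],None,fx=4,fy=4,interpolation=cv2.INTER_CUBIC))
cv2.imwrite("pics/l.png",np.hstack(ims))
E
```

```text
time_s: 43.15
ee_pos: [524.6, 24.8, 73.9]
ee_rot: [179.8, -0.1, 5.1]
force: [0.4, 0.6, 0.9]
gripper_width: 45.5
time_s: 43.78
ee_pos: [526.1, 27.4, 76.7]
ee_rot: [179.7, -0.4, 5.2]
force: [-0.7, 0.9, 3.6]
gripper_width: 11.7
```

View pics/l.png

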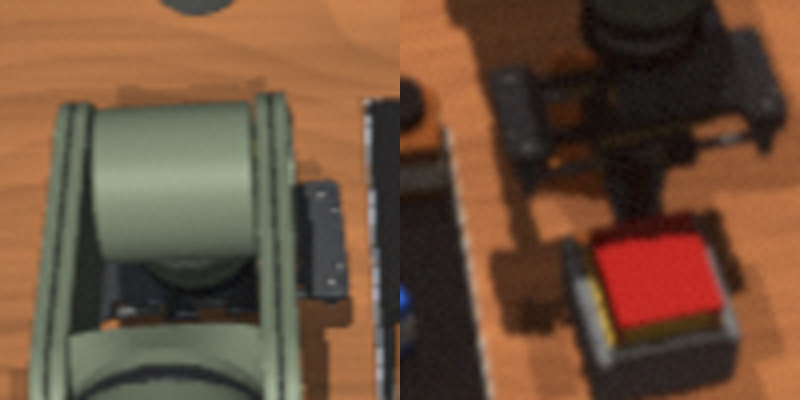

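```bash

python3 -m jog '0 0 0 0.17 0.02 0.57 0.05;0 0 0 0.39 0.04 1.09 0.05;0 0 0 0.7 0.07 1.58 0.05;0 0 0 1.05 0.1 2.03 0.05;0 0 0 1.05 0.1 2.03 0.05'
python3 -m jog '0 0 0 0.42 0.04 0.39 0.05;0 0 0 0.88 0.09 0.74 0.05;0 0 0 1.38 0.14 1.01 0.05;0 0 0 1.93 0.19 1.23 0.05;0 0 0 1.93 0.19 1.23 0.05'
python3 -m jog '0 0 0 0.56 0.05 0.14 0.05;0 0 0 1.13 0.11 0.2 0.05;0 0 0 1.5 0.15 0.2 0.05;0 0 0 1.89 0.19 0.17 0.05;0 0 0 1.89 0.19 0.17 0.05'

```

```text
time_s: 44.5
ee_pos: [552.7, 30.1, 127.6]
ee_rot: [179.7, -0.4, 5.1]
force: [-1.0, 2.8, -0.0]
gripper_width: 11.8
time_s: 45.12
ee_pos: [600.4, 34.8, 157.3]
ee_rot: [179.7, -0.3, 5.1]
force: [-1.7, 2.4, 0.9]
gripper_width: 11.8
time_s: 45.75
ee_pos: [647.7, 39.6, 161.4]
ee_rot: [179.7, -0.3, 5.2]
force: [-0.4, 5.2, 1.0]
gripper_width: 11.4
```

```bash

python3 -m jog '0 0 0 0.45 0.04 -0.07 0.05;0 0 0 0.9 0.09 -0.2 0.05;0 0 0 0.9 0.09 -0.2 0.4;0 0 0 0.9 0.09 -0.2 0.5;0 0 0 0.9 0.09 -0.2 0.5'
python3 -m jog '0 0 0 0 0 1.5 0.5;0 0 0 0 0 3.5 0.5;0 0 0 0 0 5 0.5;0 0 0 -2 2 5 0.5;0 0 0 -4 4 5 0.5'
python3 -m jog '0 0 0 -2 2.5 0 0;0 0 0 -3 5 0 0;0 0 0 -3 7 0 0;0 0 0 -3 9 0 0;0 0 0 -3 9 0 0'
python3 - <<'E'
from t import *
fr={c:grab_frame(c) for c in P}
ims=[]
for c,(r0,c0) in(("top",(130,205)),("scene",(160,240))): ims.append(cv2.resize(fr[c][r0:r0+80,c0:c0+80,::-1],None,fx=5,fy=5,interpolation=cv2.INTER_CUBIC))
cv2.imwrite("pics/m.png",np.hstack(ims))
for c in P:
    for n in("start","start_top"):
        for d in spotter.trace(n,c)[:3]:
            q=np.array(np.nonzero(d["region"])).mean(1)[::-1];print(n,c,d["conf"],d["box"],q,ray(q,c,78))
E
```

```text
time_s: 46.38
ee_pos: [669.6, 40.6, 156.8]
ee_rot: [179.6, -0.3, 5.1]
force: [0.3, 0.2, 0.7]
gripper_width: 38.6
time_s: 47.0
ee_pos: [580.6, 129.9, 282.1]
ee_rot: [179.7, -0.4, 5.0]
force: [-0.1, 0.6, -0.4]
gripper_width: 45.2
time_s: 47.62
ee_pos: [505.6, 357.9, 281.1]
ee_rot: [179.7, -0.3, 5.4]
force: [0.1, -1.5, -0.3]
gripper_width: 0.6
start scene 0.62 [288.1, 205.2, 10.7, 8.2] [292.67857143 208.4047619 ] [586.25216138  33.23407543  78.        ]
start_top scene 0.66 [289.7, 208.5, 10.2, 5.7] [292.78461538 208.04615385] [585.1544655   33.70811781  78.        ]
start top 0.49 [240.6, 165.2, 11.3, 6.5] [245.69230769 168.34615385] [586.97638496  34.35987158  78.        ]
start_top top 0.26 [228.1, 120.6, 27.2, 27.7] [241.69296375 136.80383795] [679.58920947  45.42114495  78.        ]
```

View pics/m.png

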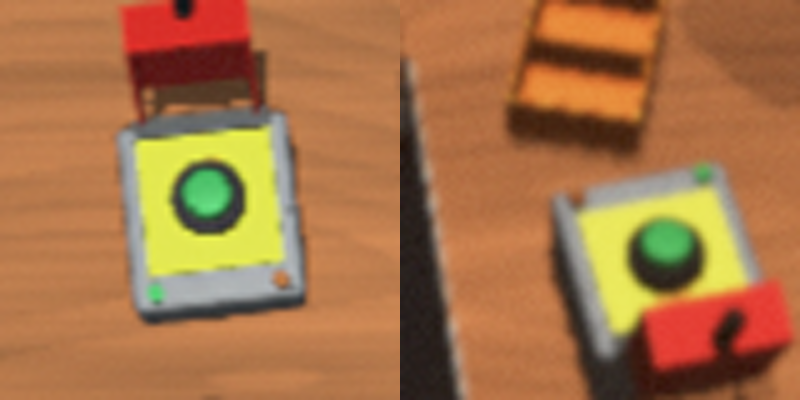

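```bash
python3 - <<'E'
from t import *
go("pre",[586.5,33.6,120+19],RT)
E
```

```text
pre [0.1 0.1 0.1] [  3.19 -12.79  -6.48] tcp [586.  34. 120.]
```

```bash

python3 -m jog '0 0 0 2 -6 0 0;0 0 0 3.2 -12.8 0 0;0 0 0 3.2 -12.8 0 0;0 0 0 3.2 -12.8 0 0;0 0 0 3.2 -12.8 0 0'
python3 -m jog '0 0 0 0 -0.8 0 0;0 0 0 0 -0.8 -2 0;0 0 0 0 -0.8 -4.5 0;0 0 0 0 -0.8 -6.3 0;0 0 0 0 -0.8 -6.3 0'
python3 - <<'E'
from t import *
go("at",[586.5,33.6,82+19],RT)
E
```

```text
time_s: 48.55
ee_pos: [582.4, 48.6, 282.2]
ee_rot: [179.7, -0.3, 5.1]
force: [0.8, 0.3, -0.2]
gripper_width: 0.2
time_s: 49.18
ee_pos: [579.5, 31.7, 121.2]
ee_rot: [179.7, 0.2, 5.1]
force: [0.2, -0.1, 0.3]
gripper_width: 0.4
at [ 0.1 -0.   0.1] [ 0.28  0.07 -1.57] tcp [586.  34.  82.]
```

```bash

python3 -m jog '0 0 0 0.28 0.07 -0.7 0;0 0 0 0.28 0.07 -1.3 0;0 0 0 0.28 0.07 -1.5 0;0 0 0 0.28 0.07 -1.5 0'
python3 -m jog '0 0 0 0 0 -0.2 0;0 0 0 0 0 -0.3 0;0 0 0 0 0 -0.3 0'
python3 -m jog '0 0 0 0 0 -0.1 0;0 0 0 0 0 -0.2 0;0 0 0 0 0 -0.2 0'

```

```text
time_s: 49.68
ee_pos: [589.4, 33.7, 86.6]
ee_rot: [179.7, -0.3, 5.2]
force: [-0.4, 0.5, -0.3]
gripper_width: 0.5
time_s: 50.05
ee_pos: [590.1, 33.6, 79.7]
ee_rot: [179.7, -0.4, 5.2]
force: [1.0, -0.2, 2.7]
gripper_width: 0.6
time_s: 50.42
ee_pos: [590.1, 33.6, 76.2]
ee_rot: [179.7, -0.4, 5.2]
force: [-1.7, 0.1, 12.4]
gripper_width: 0.2
```

```bash

python3 -m jog '0 0 0 0 0 -0.1 0;0 0 0 0 0 -0.2 0;0 0 0 0 0 -0.2 0'
python3 -m jog '0 0 0 0 0 -0.1 0;0 0 0 0 0 -0.15 0;0 0 0 0 0 -0.15 0'

```

```text
time_s: 50.8
ee_pos: [590.3, 33.6, 75.7]
ee_rot: [179.7, -0.5, 5.2]
force: [-9.8, -0.5, 38.5]
gripper_width: 0.4
time_s: 51.18
ee_pos: [590.3, 33.6, 75.4]
ee_rot: [179.7, -0.6, 5.2]
force: [-15.5, 0.3, 57.3]
gripper_width: 0.4
```

```bash

python3 -m jog '0 0 0 0 0 0.3 0;0 0 0 0 0 0.35 0;0 0 0 0 0 0.35 0' | grep -E 'pos|force'
for a in 1; do python3 -m jog '0 0 0 0 0 0.06 0;0 0 0 0 0 0.06 0;0 0 0 0 0 0.06 0'| grep -E 'pos|force'
python3 -m jog '0 0 0 0 0 0.06 0;0 0 0 0 0 0.06 0;0 0 0 0 0 0.06 0'| grep -E 'pos|force'
python3 -m jog '0 0 0 0 0 0.06 0;0 0 0 0 0 0.06 0;0 0 0 0 0 0.06 0'| grep -E 'pos|force'
python3 -m jog '0 0 0 0 0 0.06 0;0 0 0 0 0 0.06 0;0 0 0 0 0 0.06 0'| grep -E 'pos|force'
python3 -m jog '0 0 0 0 0 0.06 0;0 0 0 0 0 0.06 0;0 0 0 0 0 0.06 0'| grep -E 'pos|force'; done

```

```text
ee_pos: [590.1, 33.6, 76.2]
force: [-2.0, -0.2, 12.5]
ee_pos: [590.1, 33.6, 76.3]
force: [0.4, -0.7, 6.9]
ee_pos: [590.1, 33.6, 77.3]
force: [2.9, 0.2, 4.6]
ee_pos: [589.5, 33.6, 78.6]
force: [2.1, -0.0, 2.7]
ee_pos: [589.2, 33.6, 80.0]
force: [2.1, 0.4, 2.8]
ee_pos: [589.0, 33.6, 81.4]
force: [1.3, 0.6, 2.3]
```

```bash

python3 -m jog '0 0 0 0 0 2 0;0 0 0 0 0 4 0.5;0 0 0 0 0 6 0.5;0 0 0 0 0 6 0.5' | grep -E 'pos|force'
python3 - <<'E'
from t import *
go("pre",hd(108.9)+[0,0,67],RT);print(hd(108.9))
fr={c:grab_frame(c) for c in P}
ims=[]
for c,(r0,c0) in(("top",(110,205)),("scene",(160,240))):
    im=cv2.resize(fr[c][r0:r0+80,c0:c0+80,::-1],None,fx=5,fy=5,interpolation=cv2.INTER_CUBIC)
    u=np.round((proj(hd(108.9),c)[0]+.5-[c0,r0])*5).astype(int);cv2.circle(im,tuple(u),3,(255,255,0),-1);ims.append(im)
cv2.imwrite("pics/n.png",np.hstack(ims))
p=hd(108.9)
for d in(100,90,80,70,60,50,40,30,20,10,0):print(d,np.round((hd(d)-p)/25,2))
E
```

```text
ee_pos: [590.9, 33.7, 235.5]
force: [0.2, 0.1, -0.1]
pre [0.1 0.1 0.1] [ 4.01  0.44 -1.29] tcp [691.  45. 203.]
[691.03534295  44.59496651 155.37253356]
100 [-0.61 -0.06  0.31]
90 [-1.34 -0.13  0.54]
80 [-2.1  -0.21  0.64]
70 [-2.87 -0.28  0.61]
60 [-3.62 -0.35  0.45]
50 [-4.33 -0.42  0.15]
40 [-4.97 -0.49 -0.26]
30 [-5.54 -0.54 -0.78]
20 [-6.01 -0.59 -1.4 ]
10 [-6.36 -0.62 -2.08]
0 [-6.59 -0.65 -2.82]
```

View pics/n.png

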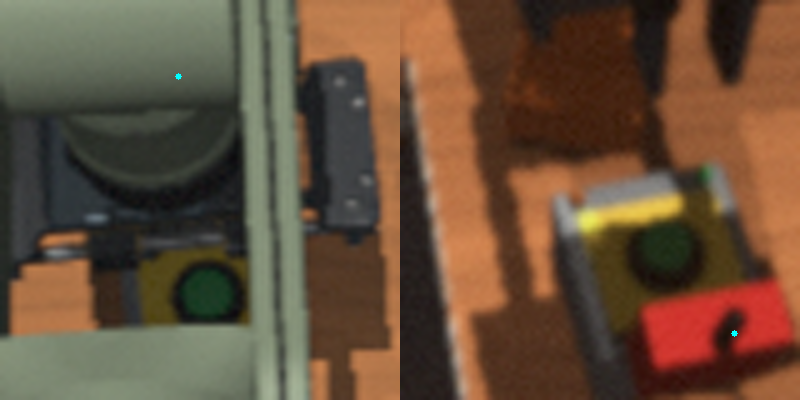

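```bash

python3 -m jog '0.1 0.1 0.1 2 0.2 0 0.5;0.1 0.1 0.1 4 0.44 0 0.5;0.1 0.1 0.1 4 0.44 -1.3 0.5;0.1 0.1 0.1 4 0.44 -1.3 0.5'
python3 - <<'E'
from t import *
go("at",hd(108.9)+[0,0,11],RT)
E
```

```text
time_s: 54.52
ee_pos: [686.6, 44.5, 193.1]
ee_rot: [-179.7, 0.9, 5.7]
force: [-0.3, 0.3, -0.3]
gripper_width: 45.5
at [-0.  -0.2 -0. ] [ 0.18  0.   -1.83] tcp [691.  45. 147.]
```

```bash

python3 -m jog '0 -0.2 0 0.18 0 -0.6 0.5;0 -0.2 0 0.18 0 -1.2 0.5;0 -0.2 0 0.18 0 -1.85 0.5;0 -0.2 0 0.18 0 -1.85 0.5'
python3 -m jog '0 0 0 0 0 0 0.05;0 0 0 0 0 0 0.05;0 0 0 0 0 0 0.05;0 0 0 0 0 0 0.05;0 0 0 0 0 0 0.05' 10

```

```text
time_s: 55.02
ee_pos: [692.6, 44.6, 151.0]
ee_rot: [-179.9, -0.6, 5.7]
force: [-0.3, -0.2, 0.9]
gripper_width: 45.5
time_s: 55.65
ee_pos: [694.2, 44.6, 153.3]
ee_rot: [-179.9, -0.9, 5.7]
force: [-0.3, 0.1, 0.9]
gripper_width: 11.6
```

```bash

python3 -m jog '0 0 0 -0.61 -0.06 0.31 0.05;0 0 0 -1.34 -0.13 0.54 0.05;0 0 0 -2.1 -0.21 0.64 0.05;0 0 0 -2.87 -0.28 0.61 0.05;0 0 0 -2.87 -0.28 0.61 0.05'
python3 -m jog '0 0 0 -0.75 -0.07 -0.16 0.05;0 0 0 -1.46 -0.14 -0.46 0.05;0 0 0 -2.1 -0.21 -0.87 0.05;0 0 0 -2.67 -0.26 -1.39 0.05;0 0 0 -2.67 -0.26 -1.39 0.05'
python3 -m jog '0 0 0 -0.47 -0.05 -0.62 0.05;0 0 0 -0.82 -0.08 -1.3 0.05;0 0 0 -1 -0.1 -1.8 0.05;0 0 0 -1.05 -0.11 -2 0.05;0 0 0 -1.05 -0.11 -2 0.05'

```

```text
time_s: 56.28
ee_pos: [620.4, 37.1, 168.9]
ee_rot: [-179.9, -0.8, 5.7]
force: [0.6, -1.9, 1.1]
gripper_width: 11.5
time_s: 56.9
ee_pos: [553.7, 30.4, 133.1]
ee_rot: [-179.9, -0.6, 5.7]
force: [-3.1, -3.2, 4.2]
gripper_width: 11.6
time_s: 57.52
ee_pos: [529.2, 27.9, 83.0]
ee_rot: [-179.9, -0.8, 5.7]
force: [-3.4, -4.8, 1.2]
gripper_width: 11.6
```

```bash

python3 -m jog '0 0 0 0 0 -0.12 0.05;0 0 0 0 0 -0.25 0.05;0 0 0 0 0 -0.25 0.05'
python3 -m jog '0 0 0 0 0 0 0.3;0 0 0 0 0 0 0.5;0 0 0 0 0 0 0.5;0 0 0 0 0 2 0.5;0 0 0 0 0 4 0.5'
python3 -m jog '0 0 0 0 0 3 0.5;0 0 0 -1 3 4 0.5;0 0 0 -2 6 4 0.5;0 0 0 -3 9 4 0.5;0 0 0 -3 12 4 0.5'
python3 - <<'E'
from t import *
fr={c:grab_frame(c) for c in P};crops("pics/o.png",fr)
for n,x0 in[("green",[468,-305,55,0]),("amber",[463,-123,55,0]),("blue",[601,-163,55,31]),("white",[610,-326,55,36])]:
    o=regions("bottle_"+n,grab=False);c0=np.array(x0[:3])+[0,0,40]
    rg={c:reg_near(o[c],proj(c0,c)[0],25) for c in P};rg={c:v for c,v in rg.items() if v is not None}
    if rg:
        x,q=fit(BOT,rg,x0,0);Rd=Ro.from_euler('z',-1.15,degrees=True)
        print(n,list(rg),np.round(x,1),round(q,2),np.abs(Rd.apply(rot(x[3],0).apply(box(54,54,0,0))+x[:3]-[546.2,-235.1,55])[:,:2]).max(0))
print(env.state()["force"])
E
```

```text
time_s: 57.9
ee_pos: [529.7, 28.0, 78.3]
ee_rot: [-179.9, -0.8, 5.7]
force: [-3.9, -5.0, 8.0]
gripper_width: 11.6
time_s: 58.52
ee_pos: [529.0, 28.7, 177.7]
ee_rot: [-179.8, -0.8, 5.7]
force: [1.1, -1.1, 0.0]
gripper_width: 45.5
time_s: 59.15
ee_pos: [462.3, 264.0, 276.7]
ee_rot: [-179.8, -0.9, 5.7]
force: [1.0, -0.3, -0.3]
gripper_width: 45.5
green ['scene', 'top'] [ 492.2 -265.8   55.3    8.8] 0.91 [84.92602991 59.93480272]
amber ['scene'] [ 459.7 -123.1   53.8   -0.5] 0.92 [112.02322472 141.45679772]
blue ['scene', 'top'] [ 601.3 -163.7   56.8   30.2] 0.94 [ 93.20036619 106.94950624]
white ['scene', 'top'] [ 610.9 -326.4   57.9   37.5] 0.9 [100.56177639 130.37603647]
[0.47881907 0.34165303 0.05434669]
```

View pics/o.png

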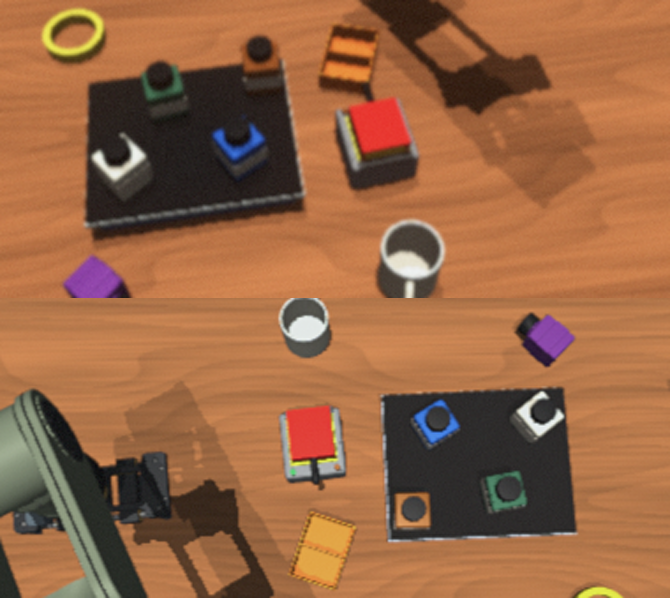

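```bash
python3 -c "
from workcell import env
print(env.job_done())"
```

```text
the job is handed in; nothing more can be done
None
```

The job is handed in at about 59 s on the robot clock. All four bottles (white, blue, amber, green) were present; each now stands on the deck. I then opened the guard so it stayed open, pressed the start button fully, and shut the guard again using its handle.

**Bottles:** The last two-camera check showed all four upright with their bases on the deck. Amber is closest to the edge, about 8 mm inside. By that check green had moved from (472, -302) to (492, -266) while the arm was elsewhere; I take this to be the announced knock. It was still standing well inside the deck, so I left it.

**Guard and bystanders:** The guard looks shut and the mug, tape roll and screw box look undisturbed in the last picture, though I did not measure those.

**Checks that disagreed or were weak:**
- **Button height:** It reached its stop at a measured tip height of about 76 mm, not the expected 72 mm. On release, spring force was still there at about 81 mm, which fits the full 6 mm stroke with a tip offset of about 4 mm. My peak push was 57 N, through the fingertips.
- **Amber position:** It was found by one camera only in the final check.
- **Heights:** Standing-bottle fits read up to about 4 mm high, mostly 1–3 mm, against the 55 mm deck.

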